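# Line up the carousel's dial cover, wedge it fast and load a bottle

### The arm

A 6-joint arm with a two-finger parallel gripper is mounted at the origin on a cart in front of the work surface, level with it; the furniture and walls round the work are solid. World frame = base frame: x ahead of the robot, y to its left, z up, the work surface at z = 0. Lengths are in mm, angles in rad, forces in N, time in s.
With the tool pointing down it reaches from about 275 to 750 mm from the base axis. Payload 10.2 kg.
Tool frame: the origin (TCP) lies at the very end of the fingers, on their centre line; the grasp point (between the pads) lies 19 mm behind it; y points along the fingers, x is the direction in which the jaws open and shut, and the axes are right-handed (so a half turn about y gives the same grasp; the last joint's range is limited). The gripper opens to 85 mm and grips with 20 to 120 N. Pads are 22 mm wide; open, the fingers measure 114 mm over their backs; the gripper's body (76 mm by 85 mm) begins 54 mm behind the grasp point. The pads swing forward as they close: fully open they stand 13 mm farther back than shut.
Start: joints at [-1.327, 0.313, 1.498, -0, 1.331, -0.223], TCP at [236.255, -468.844, 231.294] pointing down, gripper open.
Joint ranges: [-2.94, 2.94], [-0.97, 2.17], [0.19, 2.56], [-1.23, 4.37], [0.02, 3.11], [-2.88, 2.88]. Speed limits (rad/s): [2.39, 2.39, 3.01, 3.14, 3.14, 3.14].

### API

Orientations are given as a unit quaternion [w, x, y, z].
In Python, from rig import telemetry, imaging, ctrl gives the robot as it stands.
- The arm moves only by the shell command python3 -m handwheel 'ROWS' [FORCE]. ROWS is JSON, a list of rows, each an object with "delta_pos": the shift along the tool's x, y, z in cm, a list of three; "twist": the turn, a rotation vector about the tool's x, y, z in rad, a list of three; "jaw": the opening, from 0 (shut) to 1 (fully open). A call has exactly 10 rows; each row is the pose to reach, as a shift and turn from the pose commanded when the call began, along the tool's axes at that moment; what a row does not reach only later rows make up. A row lasts 1/12 s, in which the tool goes at most 41.7 mm and 7.16 degrees, less where a joint would pass 70% of its speed; a pose out of reach is approached as far as the arm can. A call with a gripper value outside its range is refused whole. The fingers move at their own pace and stop on an object; FORCE is the grip in N (left out, the last holds). Time passes only in rows, so rows that repeat a pose let the fingers close, or fill a call up. It gives the time, the measured TCP pose, the force and the opening at its end, in the units of the state.
- telemetry.sense(): the state, without advancing time (a new reading comes with each control period).
- imaging.capture(name): name is "scene" or "top"; returns a dict with "frame" (384x512x3 uint8, red, green, blue), "z_map" (384x512 float32, mm along the optical axis (not along the pixel's ray), 0 where there is no reading), "fx", "fy", "cx", "cy" (pixels), "rvec" (rotation vector, rad) and "tvec" (3), from world to camera coordinates, as OpenCV has them. Camera axes: x right, y down, z forward; pixel columns grow to the right and rows downward; lengths in mm; the calibration is good to about 2 mm. A picture is of the moment at which its call begins.
- ctrl.finish_job(): hands the job in, once; it reports no verdict.
The state is a dict: "time_s": time; "joints": joint angles; "dq": joint speeds; "tau": joint torques, N m; "eef_pos": TCP position; "ee_rot": TCP orientation; "force": force on the tool from outside, world axes, zero at the start; "wrist_torque": the same for the moment, N m; "grip_width": opening from 0.0 (shut) to 1.0 (fully open).
Only numpy, scipy, OpenCV 4.12 (cv2) and the standard library are available. Lean on these libraries where they do the work, as an engineer would, in place of code of your own. Each camera call takes 0.05 s, during which the arm holds its last target.

### The job

Get the sloping sample carousel ready for sampling: turn its clear dial cover by the black handle until the opening is squarely over the empty compartment with the green floor, then slide the red thumb wedge fully home so that it jams the steel bar against the cover's rim. Then take the brown bottle from the bench and lower it gently, without dropping it, through the opening so that it stands on the green floor, and leave it there with the cover still lined up and locked. Do not turn the white drum, and leave the white bottle and the dark bottle where they stand.

Things in the scene. Friction and masses are not known exactly. Their poses are not given: they have to be found in the camera images.
- carousel: Sample carousel on a grey wedge-shaped plinth, fixed, 205 x 270 x 175 mm. Origin on the bench; x to its high back, y to its left, z vertical. All on it slopes 25 degrees down to its front: drum axis = [-0.423, 0, 0.906] in this frame. 'Sloping frame' = this frame turned -25 degrees about y, origin on the drum axis at the drum's underside, 60 mm above this origin.
- dial_cover (a joint): Cover angle about the drum axis, rad, + counter-clockwise from above, 0: opening to the carousel's low front (-x). Light friction (0.15 N m), stays put, stops at +-3.1. Clear plate 200 mm across, blue rim; one opening, an 80 degree sector, radius 27 to 94 mm, edged blue. Panes' top 80 mm, rim's top 84 mm above the drum's underside.
- dial_handle (a point): Centre of the cover's black bar handle, on the drum axis. Bar 52 mm long, 16 thick, 32 tall; blue hub 15 mm below this point. Frame turns with the cover: z up the drum axis, x along the bar, opening to -x (white line on the bar). Pinch the long faces, along y, tool along the drum axis.
- cover_opening (a point): Middle of the cover's opening, 64 mm from the drum axis, level with the panes' top. Frame as dial_handle.
- compartment_mouth (a point): Point over the middle of the empty green-floored compartment, 64 mm from the drum axis; cover_opening coincides with it when lined up. Frame turns with the white drum: z up the drum axis, compartment to -x; green tag outside. The drum (196 mm across) is stiff (2.5 N m) and stays as found; its other three compartments are full.
- compartment_floor (a point): Middle of the green floor, 74 mm below compartment_mouth along the drum axis, same frame. The compartment is a 90 degree sector, radius 20 to 94 mm, with 3 mm radial walls. The bottle stands tilted with the drum and may slide a little.
- lock_wedge (a joint): Travel of the red thumb wedge, m: 0 drawn back, 0.036 end of travel, along the sloping frame's +x (to the back, 25 degrees uphill); 3 N friction, stays put. It drives the steel bar towards the cover's rim at 1 : 5; at 0.0325 the bar meets the rim and jams.
- wedge_tab (a point): Point in the wedge's red thumb tab, on the carousel's right (-y) side; frame = sloping frame. Tab 12 mm thick along x, 30 wide along y; its top is 7 mm above this point (along z), its foot 22 mm below; fence and guides beside it end 1 mm above the foot at most. Can be pinched along x or pushed.
- brown_bottle: Closed brown reagent bottle standing on the bench, the one to load. Round body 36 mm across to 50 mm height, black cap 29 mm across from 48 to 66 mm. 55 g. Origin: centre of the underside, z up.
- white_bottle: White reagent bottle of the same size in the row with the brown one, to be left alone. Origin: centre of the underside.
- dark_bottle: Black-and-blue reagent bottle of the same size in the row with the brown one, to be left alone. Origin: centre of the underside.
Things that resemble listed ones, but are neither listed nor needed, are in the scene too. What is shaped like the brown_bottle but turquoise is not meant.

How it is judged:
By the outcome, as a careful person would: the job done as asked, in the order asked, and still so for the second after the job is handed in, with the robot touching nothing.
It also fails if it takes over 58 s, if anything falls off the work surface, if the arm or the gripper's body presses on something with over 40 N, if the wrist force passes 120 N, or if a joint passes its speed limit or range.

## Working session

There is one attempt and no reset: what is moved stays moved. The work goes in short steps, Python scripts to look and compute and a shell command to move; the robot and the scene stay as the last step left them, time stands still between calls to the robot, and variables do not carry over. Pictures are saved under pics/ and viewed, and the job is handed in when it is done.

```bash
ls -la; mkdir -p pics
cat > h.py <<'E'
import numpy as np, cv2
from scipy.spatial.transform import Rotation as R
from rig import telemetry, imaging, ctrl
def snap(n,tag):
    c=imaging.capture(n); np.savez('pics/%s.npz'%tag,**{k:np.asarray(v) for k,v in c.items()})
    cv2.imwrite('pics/%s.png'%tag,c['frame'][:,:,::-1]); return c
def load(tag): return dict(np.load('pics/%s.npz'%tag))
def cam(c): return R.from_rotvec(np.ravel(c['rvec'])).as_matrix(), np.ravel(c['tvec'])
def px2w(c,u,v,d=None):
    if d is None: d=c['z_map'][int(round(v)),int(round(u))]
    Rm,t=cam(c); p=np.array([(u-c['cx'])/c['fx']*d,(v-c['cy'])/c['fy']*d,d]); return Rm.T@(p-t)
def ray(c,u,v):
    Rm,t=cam(c); return -Rm.T@t, Rm.T@np.array([(u-c['cx'])/c['fx'],(v-c['cy'])/c['fy'],1.])
def onz(c,u,v,z):
    o,d=ray(c,u,v); return o+d*(z-o[2])/d[2]
def w2px(c,P):
    Rm,t=cam(c); p=Rm@np.asarray(P,float)+t; return np.array([c['fx']*p[0]/p[2]+c['cx'],c['fy']*p[1]/p[2]+c['cy']])
def crop(tag,u0,v0,u1,v1,s,out):
    im=cv2.imread('pics/%s.png'%tag)[v0:v1,u0:u1]; cv2.imwrite('pics/%s.png'%out,cv2.resize(im,None,fx=s,fy=s,interpolation=cv2.INTER_CUBIC))
def pose():
    s=telemetry.sense(); q=s['ee_rot']; return np.array(s['eef_pos']),R.from_quat([q[1],q[2],q[3],q[0]]).as_matrix(),s
E
python3 - <<'E'
from h import *
for n in ('scene','top'):
    c=snap(n,n+'0'); print(n,c['fx'],c['fy'],c['cx'],c['cy'],-cam(c)[0].T@cam(c)[1]); print(cam(c)[0])
p,r,s=pose(); print(p,r,s)
E
```

```text
total 12
drwxr-xr-x  3 agent agent 4096 Dec  6 22:31 .
drwxr-xr-x 23 root  root  4096 Dec  6 22:31 ..
drwxr-xr-x  2 agent agent 4096 Dec  6 22:31 pics
scene 482.12168059177367 482.12168059177367 261.4519478790517 197.22275316533458 [184.95496042 770.65669838 914.28393631]
[[-0.87073771 -0.49159558  0.01223202]
 [-0.37534581  0.64834879 -0.66238913]
 [ 0.31769695 -0.58135844 -0.74906009]]
top 433.17802884446104 433.17802884446104 258.67313018365627 191.50731912663719 [ 375.5137973   107.87043098 1020.94347111]
[[-2.94715623e-02 -9.99552019e-01 -5.21423342e-03]
 [-9.81446941e-01  2.99256739e-02 -1.89384150e-01]
 [ 1.89455349e-01 -4.63953341e-04 -9.81889228e-01]]
[ 236.19587735 -468.6346654   230.81477486] [[ 4.50021399e-01 -2.52887607e-04  8.93017736e-01]
 [-8.93017144e-01  1.05835488e-03  4.50021400e-01]
 [-1.05893451e-03 -9.99999408e-01  2.50449373e-04]] {'time_s': 0.1, 'joints': array([-1.32741856e+00,  3.13383739e-01,  1.49831541e+00,  9.89292975e-06,
        1.33098161e+00, -2.23414039e-01]), 'dq': array([-0.00066724, -0.00300513, -0.00043161,  0.00034971,  0.00051543,
        0.00212304]), 'tau': array([ 1.55330756e-03, -4.12903512e+01, -2.60140264e+01, -2.01218827e-04,
        3.07578826e-03, -1.07661805e-06]), 'eef_pos': array([ 236.19587735, -468.6346654 ,  230.81477486]), 'ee_rot': array([ 0.60235583, -0.60181239,  0.37107496, -0.37053026]), 'force': array([ 0.06425698, -0.00470663, -0.15441672]), 'wrist_torque': array([-0.03882853,  0.01165307,  0.03104285]), 'grip_width': 0.9964162070000272}
```

View pics/scene0.png

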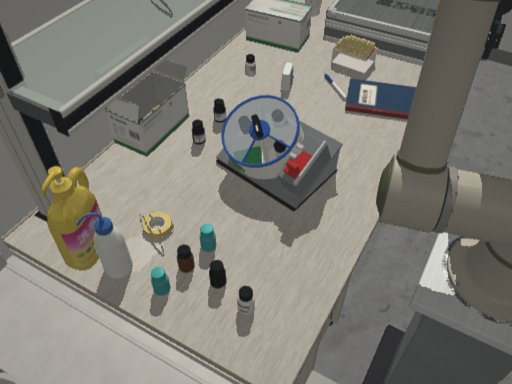

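View pics/top0.png

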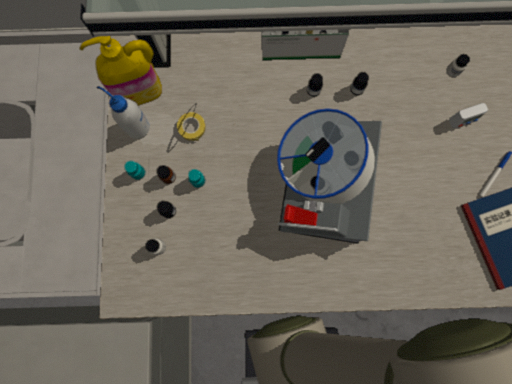

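Run:
```python
from h import *
crop('top0',262,95,392,250,5,'c1')
crop('scene0',205,85,350,210,5,'c2')
crop('top0',110,140,220,260,5,'c3')
crop('scene0',140,215,270,320,5,'c4')
```

```text
(no output)
```

View pics/c1.png

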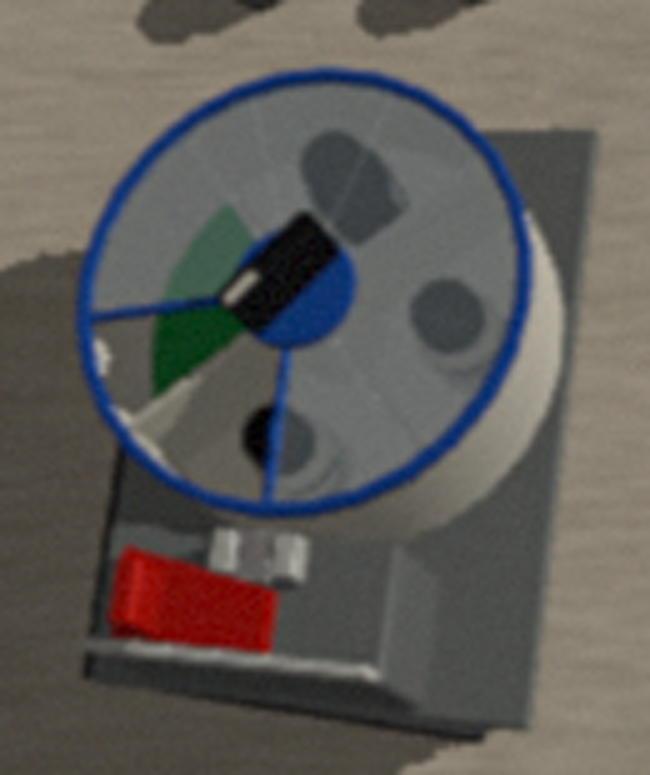

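View pics/c2.png

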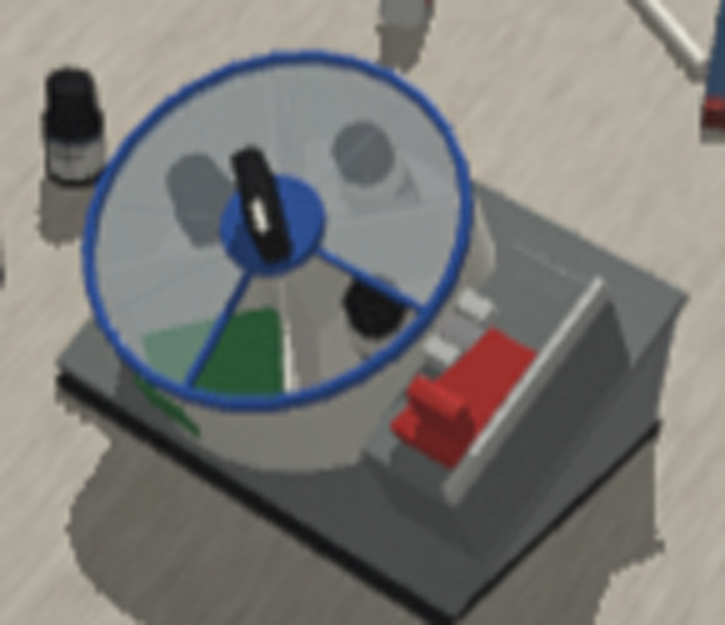

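View pics/c3.png

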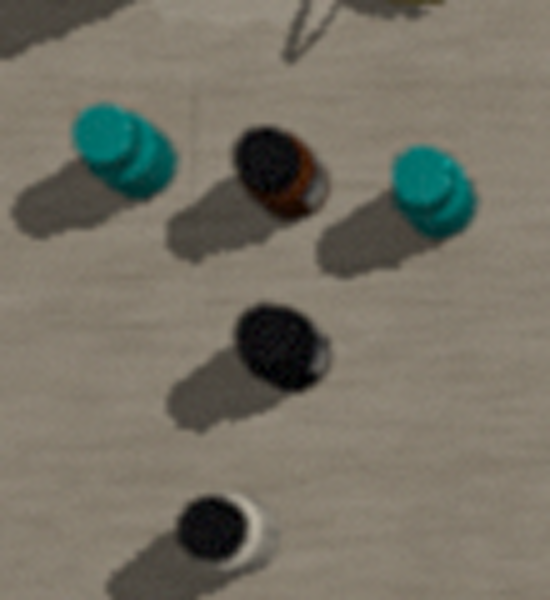

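View pics/c4.png

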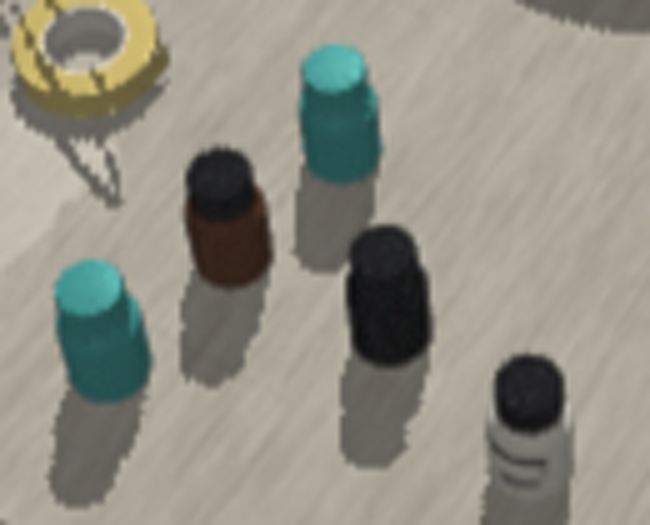

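```bash
cat > fit.py <<'E'
from h import *
from scipy.optimize import least_squares
def model(x,y,yaw):
    Rz=R.from_euler('z',yaw).as_matrix(); Ry=R.from_euler('y',-25,degrees=True).as_matrix()
    # sloping frame: turned -25deg about y -> z axis = Ry@z
    return Rz@Ry, np.array([x,y,60.])
def blue(c):
    f=c['frame'].astype(int); return ((f[:,:,2]-f[:,:,0]>50)&(f[:,:,2]-f[:,:,1]>30))
def fitrim(tags,boxes):
    obs=[]
    for t,(u0,v0,u1,v1) in zip(tags,boxes):
        c=load(t); m=blue(c); mm=np.zeros_like(m); mm[v0:v1,u0:u1]=m[v0:v1,u0:u1]
        cs,_=cv2.findContours(mm.astype(np.uint8),cv2.RETR_EXTERNAL,cv2.CHAIN_APPROX_NONE)
        k=max(cs,key=lambda a:cv2.contourArea(cv2.convexHull(a)))
        obs.append((c,k[:,0,:].astype(float)))
    return obs
if __name__=='__main__':
    print(R.from_euler('y',-25,degrees=True).as_matrix()[:,2])
    obs=fitrim(['scene0','top0'],[(210,85,310,180),(268,98,380,212)])
    th=np.linspace(0,2*np.pi,720,endpoint=False)
    def res(p,sep=False):
        Rs,o=model(*p[:3]); out=[]
        circ=np.concatenate([[ (Rs@np.array([100*np.cos(t),100*np.sin(t),h])+o) for t in th] for h in (84,)])
        for c,k in obs:
            P=np.array([w2px(c,q) for q in circ]); ctr=P.mean(0)
            # half pixel outward
            d=np.linalg.norm(k[:,None]-P[None],axis=2); i=d.argmin(1); n=P[i]-ctr; n/=np.linalg.norm(n,axis=1)[:,None]
            e=((k-P[i])*n).sum(1)+0.5
            out.append(e)
        return out if sep else np.concatenate(out)
    r=least_squares(lambda p:res(p),[450,-30,-1.5],loss='soft_l1',diff_step=1e-4)
    print(r.x,np.degrees(r.x[2]))
    for e in res(r.x,True): print(len(e),e.mean(),e.std(),np.abs(e).max())
    for k in (0,1):
        keep=obs[:]; obs[:]=[keep[k]]
        q=least_squares(lambda p:res(p),r.x,loss='soft_l1',diff_step=1e-4); print('single',k,q.x,q.fun.std()); obs[:]=keep
    np.save('rim.npy',r.x)
E
python3 fit.py
```

```text
[-0.42261826 -0.          0.90630779]
[617.81644881 -59.19677949  -1.86057363] -106.60301633393146
209 0.22335992283047895 0.756488966478135 1.9976764923787131
254 -0.10804504520008483 0.545132970958871 1.3986762952162048
single 0 [620.96923931 -58.22027783  -1.80355558] 0.40846202331561526
single 1 [617.22305765 -59.83663238  -1.85988981] 0.4503321938764255
```

Run:
```python
from h import *
from fit import model
c=load('top0')
for uv in [(279.5,231.5),(358,241.5),(367,240.5),(381,121.5)]:
    print(uv, px2w(c,*uv), onz(c,*uv,0))
# depth sanity at bench and rim
for uv in [(230,230),(300,214),(320,154)]: print(uv,px2w(c,*uv))
c2=load('scene0')
for uv in [(294,204),(218,160),(342,143),(260,128)]: print(uv,px2w(c2,*uv),onz(c2,*uv,0))
x=np.load('rim.npy')
for yaw in (x[2],):
  Rs,o=model(*x)
  for t,c,(a,b,u,v) in (('top0',c,(262,95,392,250)),('scene0',c2,(205,85,350,210))):
    im=cv2.imread(f'pics/{t}.png'); s=5; im=cv2.resize(im[b:v,a:u],None,fx=s,fy=s,interpolation=cv2.INTER_CUBIC)
    def pl(P,col):
        q=np.array([(w2px(c,p)-[a,b]+.5)*s for p in P]).astype(int); cv2.polylines(im,[q],False,col,1)
    th=np.linspace(0,6.2832,90)
    pl([Rs@np.array([100*np.cos(k),100*np.sin(k),84])+o for k in th],(0,255,255))
    pl([Rs@np.array([98*np.cos(k),98*np.sin(k),0])+o for k in th],(0,255,0))
    Rz=R.from_euler('z',x[2]).as_matrix(); 
    for s1 in (0,): pl([Rs@np.array([k,0,84])+o for k in (-100,100)],(255,0,255)); pl([Rs@np.array([0,k,84])+o for k in (-100,100)],(255,0,255))
    cv2.imwrite(f'pics/ov_{t}.png',im)
```

```text
(279.5, 231.5) [ 4.75020743e+02  6.11349204e+01 -1.79093437e-02] [475.01899767  61.13574022   0.        ]
(358, 241.5) [ 445.35755347 -119.68421297   10.00857915] [ 446.04902902 -121.93707681    0.        ]
(367, 240.5) [ 440.45005597 -117.80903173  103.20309913] [ 4.47752364e+02 -1.43187473e+02  1.13686838e-13]
(381, 121.5) [ 704.71471576 -170.77049787   97.76486961] [ 739.57718421 -200.27864942    0.        ]
(230, 230) [481.95260791 177.70149615   1.05789077]
(300, 214) [ 375.5137973   107.87043098 1020.94347111]
(320, 154) [620.94696399 -23.41391283 143.48397457]
(294, 204) [484.71516321  55.12872418  18.98119147] [4.91070338e+02 3.99589131e+01 1.13686838e-13]
(218, 160) [736.19575788   9.42747868   7.95164002] [7.41032029e+02 2.74888987e+00 1.13686838e-13]
(342, 143) [ 477.28670221 -233.25279838   -2.53070997] [ 4.76479770e+02 -2.30481678e+02  1.13686838e-13]
(260, 128) [617.97439995  -8.06938909 157.5160073 ] [ 7.08104400e+02 -1.70155835e+02  1.13686838e-13]
```

View pics/ov_top0.png

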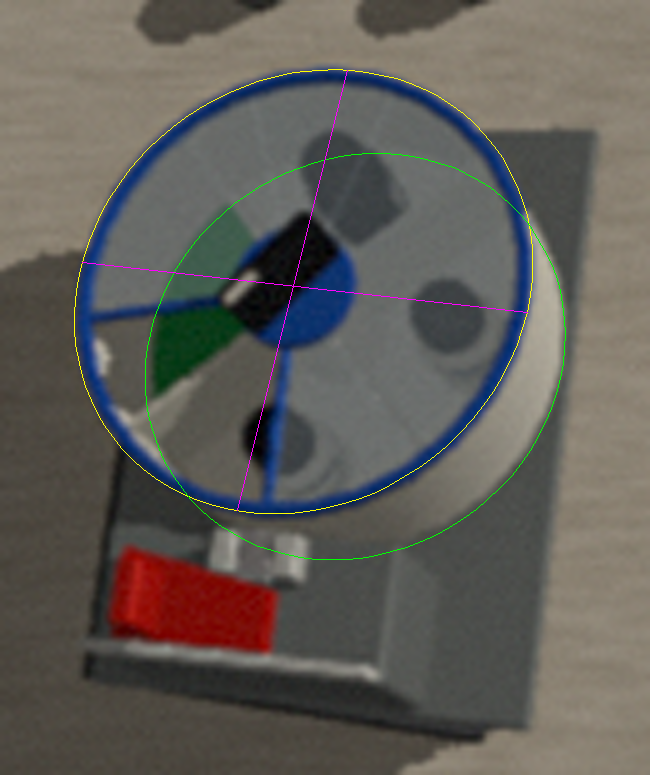

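View pics/ov_scene0.png

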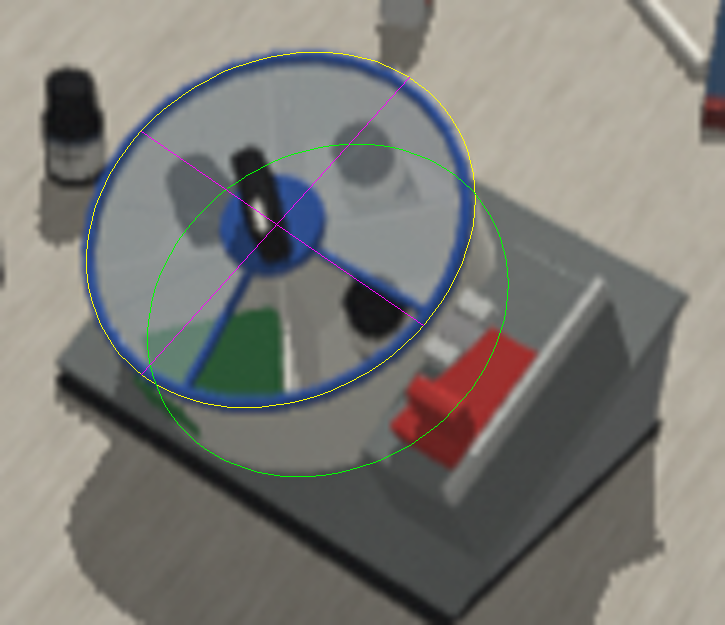

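Run:
```python
from h import *
c=load('top0');d=load('scene0')
f=lambda c,t,cr,z:onz(c,cr[0]/5+t[0]-.5+.1,cr[1]/5+t[1]-.5+.1,z)
T=(262,95);S=(205,85)
A=f(c,T,(597,130),102);B=f(c,T,(528,726),102);print('back',A,B,np.degrees(np.arctan2(*(A-B)[[1,0]]))-90,np.linalg.norm(A-B))
A=f(c,T,(85,678),0);B=f(c,T,(487,740),0);print('right',A,B,np.degrees(np.arctan2(*(B-A)[[1,0]])),np.linalg.norm(A-B))
A=f(d,S,(448,622),0);B=f(d,S,(58,380),0);print('front',A,B,np.degrees(np.arctan2(*(B-A)[[1,0]]))-90,np.linalg.norm(A-B))
B=f(d,S,(658,425),0);print('right',A,B,np.degrees(np.arctan2(*(B-A)[[1,0]])),np.linalg.norm(A-B))
# plinth depth samples -> plane
def plane(c,t,poly,n):
    P=[]
    m=np.zeros(c['z_map'].shape,np.uint8); cv2.fillPoly(m,[np.array([[p[0]/5+t[0],p[1]/5+t[1]] for p in poly]).astype(int)],1)
    for v,u in np.argwhere(m):
        if c['z_map'][v,u]>0:P.append(px2w(c,u,v))
    P=np.array(P); ce=np.median(P,0)
    k=np.ones(len(P),bool)
    for _ in range(5):
        ce=P[k].mean(0); nn=np.linalg.svd(P[k]-ce)[2][2]; nn*=np.sign(nn[2]); r=(P-ce)@nn; k=np.abs(r)<4
    print(n,len(P),k.sum(),ce,nn,'tilt',np.degrees(np.arccos(nn[2])),'yaw',np.degrees(np.arctan2(-nn[1],-nn[0])),r[k].std())
plane(c,T,[(560,400),(590,150),(545,690),(450,640),(450,540)],'plinth top')
plane(d,S,[(500,230),(670,295),(620,380),(600,270)],'plinth scene')
```

```text
back [ 705.307447   -169.66680694  102.        ] [ 441.99356583 -118.63972026  102.        ] -100.96729854954536 268.21253436876657
right [478.1492159   63.13912527   0.        ] [ 4.43414659e+02 -1.24090319e+02 -1.13686838e-13] -100.50994945303087 190.42414292787825
front [483.23351552  54.31894446   0.        ] [743.97729963   7.15506381   0.        ] -100.25292011325249 264.97500370469777
right [483.23351552  54.31894446   0.        ] [ 448.20406043 -124.94650062    0.        ] -101.05659000342094 182.65585816068017
plinth top 991 301 [ 542.73055155 -136.06509205   75.65242446] [-0.26273652 -0.89098227  0.37029733] tilt 68.26604455729716 yaw 73.5700489930601 2.266720336352883
plinth scene 198 67 [470.98763191 -99.58760695  96.21013478] [-0.38679069 -0.4972055   0.77664642] tilt 39.04545838032904 yaw 52.11961040855516 2.1499598163499063
```

```bash
cat > fit2.py <<'E'
from fit import *
YAW=np.radians(-100.7)
def fitxy(tags,boxes,yaw=YAW,fr=0):
    obs=fitrim(tags,boxes); th=np.linspace(0,2*np.pi,720,endpoint=False)
    def res(p,ob,sep=False):
        Rs,o=model(p[0],p[1],yaw); out=[]
        for c,k in ob:
            P1=np.array([w2px(c,Rs@np.array([100*np.cos(t),100*np.sin(t),84])+o) for t in th])
            P2=np.array([w2px(c,Rs@np.array([100*np.cos(t),100*np.sin(t),79])+o) for t in th])
            hull=cv2.convexHull(np.concatenate([P1,P2]).astype(np.float32)) if fr else P1.astype(np.float32)
            e=np.array([-cv2.pointPolygonTest(hull.reshape(-1,1,2),(float(a),float(b)),True) for a,b in k])+0.5
            out.append(e)
        return out if sep else np.concatenate(out)
    for ob in (obs,obs[:1],obs[1:]):
        if not ob: continue
        r=least_squares(res,[617,-59],args=(ob,),loss='soft_l1',diff_step=1e-4)
        print(r.x,[ (round(e.mean(),2),round(e.std(),2)) for e in res(r.x,ob,True)])
if __name__=='__main__':
    for fr in (0,1):
        fitxy(['scene0','top0'],[(210,85,310,180),(268,98,380,212)],fr=fr)
E
python3 fit2.py
```

```text
[621.26900525 -60.10321857] [(np.float64(-0.27), np.float64(0.6)), (np.float64(-0.43), np.float64(0.47))]
[622.53612127 -58.66733297] [(np.float64(-0.29), np.float64(0.33))]
[620.46194375 -60.54424126] [(np.float64(-0.45), np.float64(0.32))]
[622.22917398 -59.89634965] [(np.float64(-0.59), np.float64(0.52)), (np.float64(-0.66), np.float64(0.52))]
[623.99402202 -60.02587506] [(np.float64(-0.57), np.float64(0.32))]
[621.17222517 -59.98120913] [(np.float64(-0.68), np.float64(0.34))]
```

```bash
cat > car.py <<'E'
from fit import *
O=(621.5,-60.0,np.radians(-100.7))
Rs,o=model(*O)
def onslope(c,u,v,z):
    a,d=ray(c,u,v); a=Rs.T@(a-o); d=Rs.T@d; return a+d*(z-a[2])/d[2]
def ang(p): return np.degrees(np.arctan2(-p[1],-p[0]))  # 0 = -x dir, + ccw
def S(p): return Rs.T@(np.asarray(p)-o)
def W(p): return Rs@np.asarray(p,float)+o
E
python3 - <<'E'
from car import *
c=load('top0');d=load('scene0');T=(262,95);SS=(205,85)
def q(n,c,t,cr,z):
    p=onslope(c,cr[0]/5+t[0]-.4,cr[1]/5+t[1]-.4,z); print(n,p.round(1),'r',np.hypot(*p[:2]).round(1),'ang',ang(p).round(1))
for z in(80,): 
  q('op edge a in',c,T,(220,298),z);q('op edge a out',c,T,(92,318),z)
  q('op edge b in',c,T,(288,350),z);q('op edge b out',c,T,(268,500),z)
  q('S edge a in',d,SS,(248,275),z);q('S edge a out',d,SS,(190,385),z)
  q('S edge b in',d,SS,(320,252),z);q('S edge b out',d,SS,(420,305),z)
for n,cr in (('g tip',(230,205)),('g bot',(155,395)),('g bot right',(240,335)),('g top right',(252,240))): q(n,c,T,cr,6)
for n,cr in (('g tl',(145,335)),('g bl',(175,388)),('g br',(285,392)),('g tr',(278,308))): q('S'+n,d,SS,cr,6)
for n,cr in (('tag',(135,380)),('tag',(198,435)),('tag mid',(167,410))): 
    for z in (10,20): q('S'+n,d,SS,cr,z)
for n,cr in (('wall in',(240,335)),('wall out',(130,425))): 
    for z in (70,76): q(n,c,T,cr,z)
for n,cr in (('wall in',(285,290)),('wall out',(290,390))): 
    for z in (70,76): q('S'+n,d,SS,cr,z)
q('line',c,T,(232,293),110);q('line',c,T,(255,275),110)
q('Sline',d,SS,(262,225),110);q('Sline',d,SS,(255,200),110)
for n,c,t,cr in (('bar',c,T,(290,265)),('bar',c,T,(305,235)),('bar',c,T,(270,290)),('hub',c,T,(310,320)),('bar',d,SS,(265,220)),('bar',d,SS,(255,180)),('bar',d,SS,(245,160)),('hub',d,SS,(300,220)),('tab',c,T,(128,570)),('tab',c,T,(125,600)),('wedge',c,T,(220,610)),('tab',d,SS,(435,395)),('tab',d,SS,(450,410))):
    u,v=cr[0]/5+t[0]-.4,cr[1]/5+t[1]-.4; w=px2w(c,u,v); print(n,u,v,w.round(1),S(w).round(1))
E
```

```text
op edge a in [-33.4  -5.   80. ] r 33.7 ang 8.5
op edge a out [-92.  -15.5  80. ] r 93.3 ang 9.6
op edge b in [  0.4 -27.3  80. ] r 27.3 ang 90.8
op edge b out [  0.6 -92.6  80. ] r 92.6 ang 90.4
S edge a in [-28.3  -2.6  80. ] r 28.5 ang 5.3
S edge a out [-90.6 -14.1  80. ] r 91.7 ang 8.9
S edge b in [ -0.1 -27.   80. ] r 27.0 ang 89.8
S edge b out [  1.4 -88.   80. ] r 88.0 ang 90.9
g tip [-64.2  64.7   6. ] r 91.1 ang -45.2
g bot [-88.  -29.8   6. ] r 92.9 ang 18.7
g bot right [-50.1   0.8   6. ] r 50.1 ang -0.9
g top right [-50.7  47.3   6. ] r 69.4 ang -43.0
Sg tl [-64.5  67.8   6. ] r 93.6 ang -46.4
Sg bl [-80.4  33.8   6. ] r 87.2 ang -22.8
Sg br [-51.9 -19.3   6. ] r 55.4 ang 20.4
Sg tr [-15.3  13.7   6. ] r 20.5 ang -42.0
Stag [-88.8  53.6  10. ] r 103.7 ang -31.1
Stag [-90.8  47.7  20. ] r 102.6 ang -27.7
Stag [-95.9   3.9  10. ] r 96.0 ang -2.3
Stag [-97.9  -1.5  20. ] r 97.9 ang 0.9
Stag mid [-93.4  27.4  10. ] r 97.3 ang -16.4
Stag mid [-95.3  21.7  20. ] r 97.8 ang -12.8
wall in [-25.7 -18.4  70. ] r 31.6 ang 35.5
wall in [-23.4 -20.2  76. ] r 30.9 ang 40.7
wall out [-7
[... 482 characters left out ...]
ar 322.6 141.6 [639.3 -26.1 171. ] [ 13.7  11.2 116.1]
bar 315.6 152.6 [620.7 -12.6 156. ] [ -1.5  -9.6 106.6]
hub 323.6 158.6 [609.6 -29.7 147.8] [ 12.1 -17.3  91.2]
bar 257.6 128.6 [620.4  -0.7 160. ] [-10.4 -12.1 115.2]
bar 255.6 120.6 [634.4 -15.4 168.2] [  3.9   4.4 117.5]
bar 253.6 116.6 [645.2 -24.4 169.7] [ 10.7  16.7 116.1]
hub 264.6 128.6 [616.3 -28.3 141.5] [  7.1 -11.   86.6]
tab 287.20000000000005 208.6 [506.9  50.4 147.2] [ -42.2 -133.1  115.9]
tab 286.6 214.6 [494.8  52.  145.9] [ -42.1 -145.3  114.5]
wedge 305.6 216.6 [491.3  12.1 132.1] [ -11.8 -141.3   85.1]
tab 291.6 163.6 [501.   52.9 147.6] [ -43.2 -139.3  116.8]
tab 294.6 166.6 [491.2  57.1 146.5] [ -45.8 -149.8  116.8]
```

Run:
```python
from h import *
for t,(a,b,u,v),n in (('top0',(272,105,372,202),'e1'),('scene0',(218,92,306,184),'e2')):
    im=cv2.imread(f'pics/{t}.png')[b:v,a:u]; im=cv2.resize(im,None,fx=6,fy=6,interpolation=cv2.INTER_CUBIC)
    l=cv2.cvtColor(im,cv2.COLOR_BGR2LAB); l[:,:,0]=cv2.createCLAHE(4,(4,4)).apply(l[:,:,0]); cv2.imwrite(f'pics/{n}.png',cv2.cvtColor(l,cv2.COLOR_LAB2BGR))
```

```text
(no output)
```

View pics/e1.png

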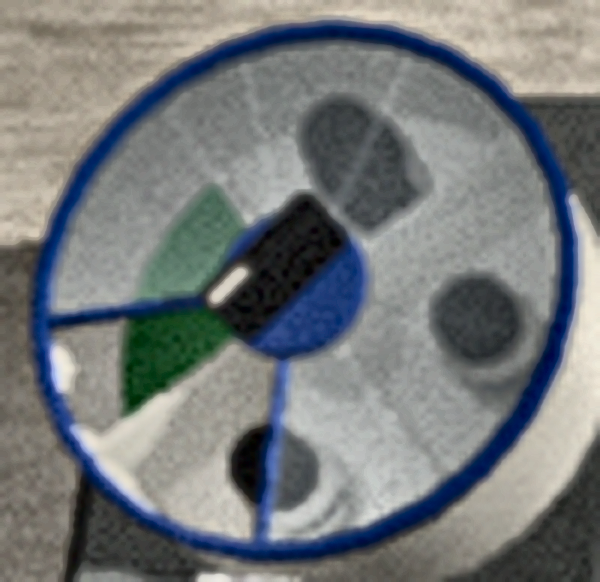

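View pics/e2.png

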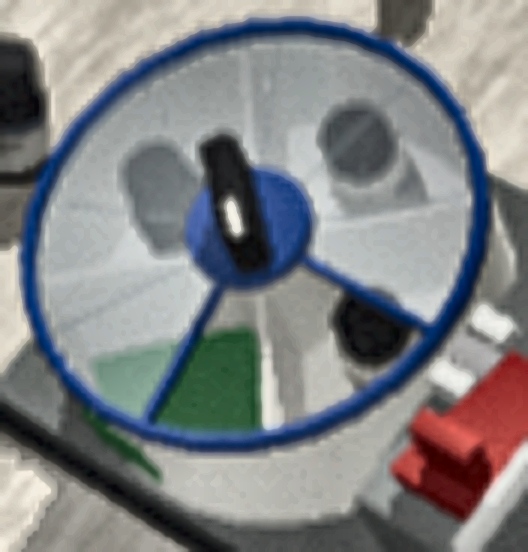

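Run:
```python
from car import *
c=load('top0');d=load('scene0');T=(272,105);SS=(218,92)
def q(n,c,t,cr,zs):
    for z in zs:
        p=onslope(c,cr[0]/6+t[0]-.4,cr[1]/6+t[1]-.4,z); print(n,z,'r',np.hypot(*p[:2]).round(1),'ang',ang(p).round(1),end=' | ')
    print()
Z=(70,74,77)
for n,cr in (('wA',(350,180)),('wA',(405,68)),('wB',(345,350)),('wB',(440,470)),('wC',(175,120)),('wC',(213,175)),('wD',(245,65)),('wD',(258,115)),('wE',(130,425)),('wE',(105,440)),('wE',(180,385))): q(n,c,T,cr,Z)
print()
for n,cr in (('wA',(245,50)),('wA',(262,145)),('w1',(45,280)),('w1',(180,255)),('w2',(60,330)),('w2',(180,260)),('wE',(270,420)),('wE',(270,370)),('wR',(350,225)),('wR',(460,195))): q('S'+n,d,SS,cr,Z)
```

```text
wA 70 r 45.0 ang -105.1 | wA 74 r 43.9 ang -107.3 | wA 77 r 43.2 ang -109.0 | 
wA 70 r 90.0 ang -107.2 | wA 74 r 88.7 ang -108.3 | wA 77 r 87.9 ang -109.2 | 
wB 70 r 27.1 ang 132.2 | wB 74 r 28.8 ang 132.6 | wB 77 r 30.1 ang 132.8 | 
wB 70 r 84.4 ang 132.9 | wB 74 r 85.9 ang 133.0 | wB 77 r 87.0 ang 133.1 | 
wC 70 r 89.2 ang -48.8 | wC 74 r 86.9 ang -48.9 | wC 77 r 85.1 ang -49.0 | 
wC 70 r 60.9 ang -48.1 | wC 74 r 58.7 ang -48.3 | wC 77 r 57.1 ang -48.5 | 
wD 70 r 94.8 ang -68.8 | wD 74 r 92.7 ang -69.3 | wD 77 r 91.1 ang -69.7 | 
wD 70 r 73.6 ang -68.9 | wD 74 r 71.5 ang -69.6 | wD 77 r 70.0 ang -70.1 | 
wE 70 r 77.8 ang 40.9 | wE 74 r 77.2 ang 42.3 | wE 77 r 76.8 ang 43.3 | 
wE 70 r 88.5 ang 40.1 | wE 74 r 87.8 ang 41.3 | wE 77 r 87.4 ang 42.2 | 
wE 70 r 54.5 ang 40.1 | wE 74 r 54.0 ang 42.1 | wE 77 r 53.7 ang 43.6 | 

SwA 70 r 95.6 ang -137.9 | SwA 74 r 92.8 ang -138.4 | SwA 77 r 90.7 ang -138.9 | 
SwA 70 r 47.1 ang -142.4 | SwA 74 r 44.6 ang -143.8 | SwA 77 r 42.7 ang -145.0 | 
Sw1 70 r 94.9 ang -50.2 | Sw1 74 r 93.5 ang -48.8 | Sw1 77 r 92.6 ang -47.6 | 
Sw1 70 r 35.4 ang -51.9 | Sw1 74 r 34.3 ang -48.0 | Sw1 77 r 33.5 ang -44.8 | 
Sw2 70 r 91.9 ang -34.4 | Sw2 74 r 91.3 ang -32.8 | Sw2 77 r 90.9 ang -31.6 | 
Sw2 70 r 35.5 ang -48.1 | Sw2 74 r 34.5 ang -44.0 | Sw2 77 r 33.9 ang -40.9 | 
SwE 70 r 81.8 ang 40.0 | SwE 74 r 83.9 ang 40.7 | SwE 77 r 85.5 ang 41.2 | 
SwE 70 r 59.3 ang 41.0 | SwE 74 r 61.5 ang 41.8 | SwE 77 r 63.1 ang 42.5 | 
SwR 70 r 37.7 ang 132.3 | SwR 74 r 38.5 ang 128.6 | SwR 77 r 39.2 ang 126.0 | 
SwR 70 r 84.5 ang 134.5 | SwR 74 r 85.0 ang 132.8 | SwR 77 r 85.4 ang 131.6 |
```

```bash
cat > go.py <<'E'
from car import *
def dirs(phi_deg):
    a=np.radians(phi_deg); X=Rs@np.array([-np.sin(a),np.cos(a),0]); Y=-Rs[:,2]; return np.stack([X,Y,np.cross(X,Y)],1)
def delta(P,Rt):
    p,r,s=pose(); d=r.T@(np.asarray(P)-p)/10; w=R.from_matrix(r.T@Rt).as_rotvec()
    print('t',round(s['time_s'],2),'at',p.round(1),'to',np.round(P,1)); print('delta',d.round(2).tolist(),'twist',w.round(3).tolist(),'mm',np.linalg.norm(d)*10,'deg',np.degrees(np.linalg.norm(w)))
E
python3 - <<'E'
from go import *
delta(W([0,0,164]),dirs(50)); print(dirs(50).round(3))
c=load('top0')
for uv in ((300,20),(300,10),(200,30),(300,50),(450,110)): print(uv,px2w(c,*uv).round())
E
```

```text
t 0.1 at [ 236.2 -468.6  230.8] to [634.4   8.1 208.6]
delta [-24.65, 2.26, 57.01] twist [-0.501, -1.758, -0.012] mm 621.5411454192176 deg 104.72092226596796
[[ 0.761 -0.078 -0.645]
 [ 0.563 -0.415  0.715]
 [-0.324 -0.906 -0.272]]
(300, 20) [ 376.  108. 1021.]
(300, 10) [783.  34. 406.]
(200, 30) [779. 197. 363.]
(300, 50) [912.  -4.  47.]
(450, 110) [ 764. -374.    0.]
```

```bash
python3 -m handwheel '[{"delta_pos":[-1.5,0.1,3.4],"twist":[-0.03,-0.105,0],"jaw":0.8},{"delta_pos":[-3,0.3,6.8],"twist":[-0.06,-0.21,0],"jaw":0.6},{"delta_pos":[-4.5,0.4,10.2],"twist":[-0.09,-0.315,0],"jaw":0.6},{"delta_pos":[-6,0.5,13.7],"twist":[-0.12,-0.42,0],"jaw":0.6},{"delta_pos":[-7.4,0.7,17.1],"twist":[-0.15,-0.525,0],"jaw":0.6},{"delta_pos":[-8.9,0.8,20.5],"twist":[-0.18,-0.63,0],"jaw":0.6},{"delta_pos":[-10.4,0.9,23.9],"twist":[-0.21,-0.735,0],"jaw":0.6},{"delta_pos":[-11.8,1.1,27.4],"twist":[-0.24,-0.84,0],"jaw":0.6},{"delta_pos":[-13.3,1.2,30.8],"twist":[-0.27,-0.945,0],"jaw":0.6},{"delta_pos":[-14.8,1.4,34.2],"twist":[-0.3,-1.05,0],"jaw":0.6}]' 40
python3 - <<'E'
from go import *
delta(W([0,0,164]),dirs(50)); print(pose()[2]['joints'])
E
```

```text
time_s: 0.93
eef_pos: [476.0, -181.0, 217.2]
ee_rot: [-0.613, 0.786, -0.067, -0.039]
force: [-0.6, -0.3, 0.9]
grip_width: 0.602
t 0.93 at [ 476.  -181.   217.2] to [634.4   8.1 208.6]
delta [14.66, -6.13, 18.89] twist [-0.203, -0.701, -0.01] mm 246.80978604367667 deg 41.83321761676323
[-0.45069406  0.34174427  1.52395921 -0.29473945  1.32246945 -0.33001105]
```

```bash
python3 -m handwheel '[{"delta_pos":[2.1,-0.9,2.7],"twist":[-0.03,-0.1,0],"jaw":0.6},{"delta_pos":[4.2,-1.8,5.4],"twist":[-0.06,-0.2,0],"jaw":0.6},{"delta_pos":[6.3,-2.6,8.1],"twist":[-0.09,-0.3,0],"jaw":0.6},{"delta_pos":[8.4,-3.5,10.8],"twist":[-0.12,-0.4,0],"jaw":0.6},{"delta_pos":[10.5,-4.4,13.5],"twist":[-0.145,-0.5,-0.01],"jaw":0.6},{"delta_pos":[12.6,-5.3,16.2],"twist":[-0.175,-0.6,-0.01],"jaw":0.6},{"delta_pos":[14.66,-6.13,18.9],"twist":[-0.203,-0.701,-0.01],"jaw":0.6},{"delta_pos":[14.66,-6.13,18.9],"twist":[-0.203,-0.701,-0.01],"jaw":0.6},{"delta_pos":[14.66,-6.13,18.9],"twist":[-0.203,-0.701,-0.01],"jaw":0.6},{"delta_pos":[14.66,-6.13,18.9],"twist":[-0.203,-0.701,-0.01],"jaw":0.6}]'
python3 - <<'E'
from go import *
delta(W([0,0,89]),dirs(50)); print(pose()[2]['joints'])
snap('scene','scene1');snap('top','top1')
crop('scene1',180,40,340,180,5,'s1')
crop('top1',230,60,390,220,4,'t1')
E
```

```text
time_s: 1.77
eef_pos: [634.2, 5.3, 208.7]
ee_rot: [-0.519, 0.783, 0.153, -0.307]
force: [-0.3, -0.5, 0.3]
grip_width: 0.598
t 1.77 at [634.2   5.3 208.7] to [628.5 -23.  140.7]
delta [0.18, 7.39, 0.17] twist [-0.002, -0.006, -0.0] mm 73.94107748542278 deg 0.3720136153232071
[-0.00815589  0.66015101  1.0860448  -0.42880464  1.48826915 -0.63155022]
```

View pics/s1.png

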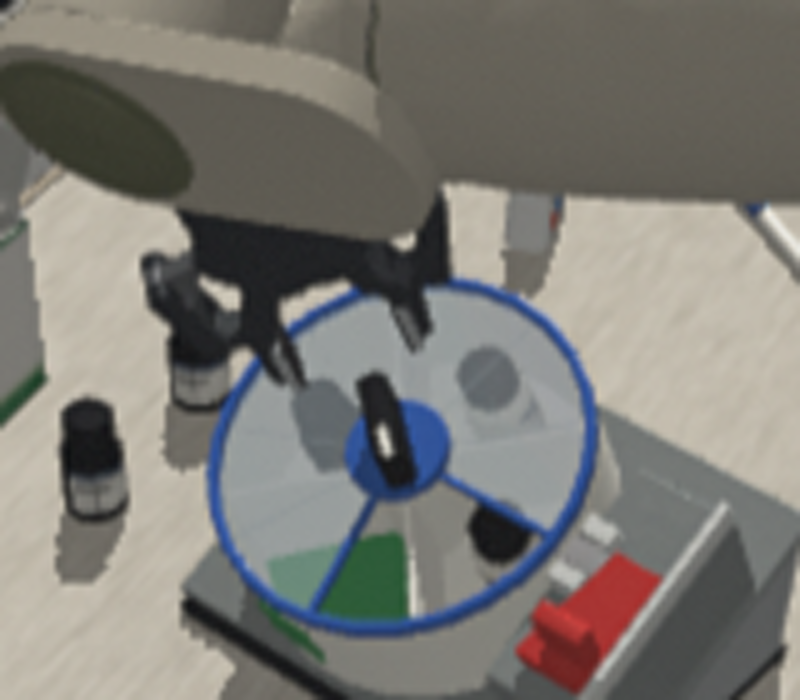

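View pics/t1.png

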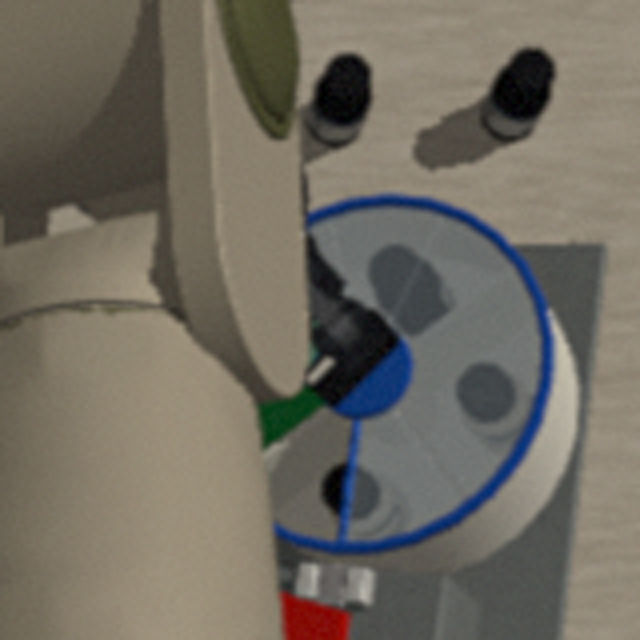

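```bash
python3 -m handwheel '[{"delta_pos":[0.02,1,0.02],"twist":[0,-0.006,0],"jaw":0.6},{"delta_pos":[0.05,2,0.05],"twist":[0,-0.006,0],"jaw":0.6},{"delta_pos":[0.1,3,0.1],"twist":[0,-0.006,0],"jaw":0.6},{"delta_pos":[0.15,4,0.15],"twist":[0,-0.006,0],"jaw":0.6},{"delta_pos":[0.18,4.8,0.17],"twist":[0,-0.006,0],"jaw":0.6},{"delta_pos":[0.18,5.6,0.17],"twist":[0,-0.006,0],"jaw":0.6},{"delta_pos":[0.18,6.3,0.17],"twist":[0,-0.006,0],"jaw":0.6},{"delta_pos":[0.18,6.8,0.17],"twist":[0,-0.006,0],"jaw":0.6},{"delta_pos":[0.18,7.2,0.17],"twist":[0,-0.006,0],"jaw":0.6},{"delta_pos":[0.18,7.3,0.17],"twist":[0,-0.006,0],"jaw":0.6}]'
python3 - <<'E'
from go import *
delta(W([0,0,89]),dirs(50)); 
snap('scene','scene2')
crop('scene2',200,60,320,160,6,'s2')
E
```

```text
time_s: 2.7
eef_pos: [628.8, -22.6, 141.3]
ee_rot: [-0.519, 0.782, 0.155, -0.31]
force: [0.5, 0.1, 0.7]
grip_width: 0.599
t 2.7 at [628.8 -22.6 141.3] to [628.5 -23.  140.7]
delta [-0.03, 0.08, 0.0] twist [-0.002, 0.001, -0.0] mm 0.8359433903394311 deg 0.13516917876951498
```

View pics/s2.png

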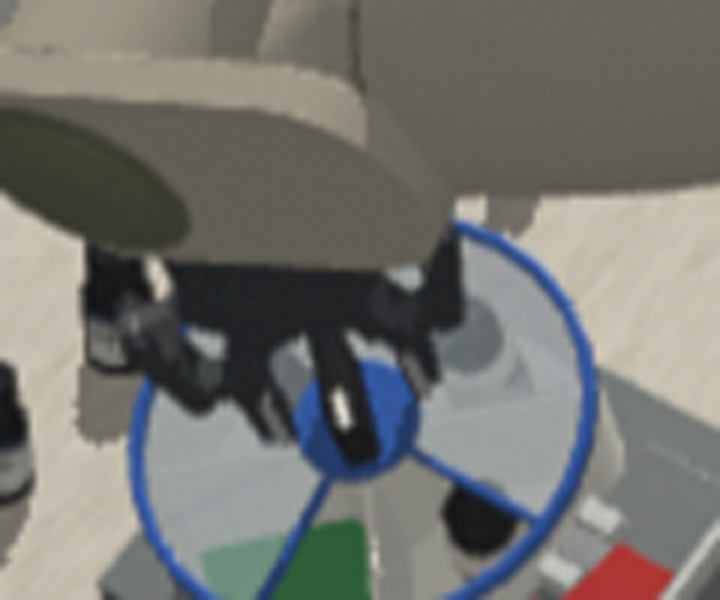

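```bash
python3 -m handwheel '[{"delta_pos":[0,0,0],"twist":[0,0,0],"jaw":0.4},{"delta_pos":[0,0,0],"twist":[0,0,0],"jaw":0.3},{"delta_pos":[0,0,0],"twist":[0,0,0],"jaw":0.2},{"delta_pos":[0,0,0],"twist":[0,0,0],"jaw":0.1},{"delta_pos":[0,0,0],"twist":[0,0,0],"jaw":0},{"delta_pos":[0,0,0],"twist":[0,0,0],"jaw":0},{"delta_pos":[0,0,0],"twist":[0,0,0],"jaw":0},{"delta_pos":[0,0,0],"twist":[0,0,0],"jaw":0},{"delta_pos":[0,0,0],"twist":[0,0,0],"jaw":0},{"delta_pos":[0,0,0],"twist":[0,0,0],"jaw":0}]' 50
python3 - <<'E'
from go import *
delta(W([0,0,89]),dirs(50)); print(pose()[2]['wrist_torque'])
delta(pose()[0],dirs(-3))
snap('scene','scene3')
crop('scene3',200,60,320,180,5,'s3')
E
```

```text
time_s: 3.58
eef_pos: [630.2, -21.3, 142.1]
ee_rot: [-0.519, 0.782, 0.157, -0.308]
force: [7.8, 4.9, -2.5]
grip_width: 0.181
t 3.58 at [630.2 -21.3 142.1] to [628.5 -23.  140.7]
delta [-0.19, 0.21, 0.02] twist [-0.0, 0.0, 0.005] mm 2.83720140085912 deg 0.269108889449401
[ 0.78088094 -0.95356885  0.26183667]
t 3.58 at [630.2 -21.3 142.1] to [630.2 -21.3 142.1]
delta [0.0, 0.0, 0.0] twist [-0.002, 0.925, 0.004] mm 0.0 deg 53.027688831969186
```

View pics/s3.png

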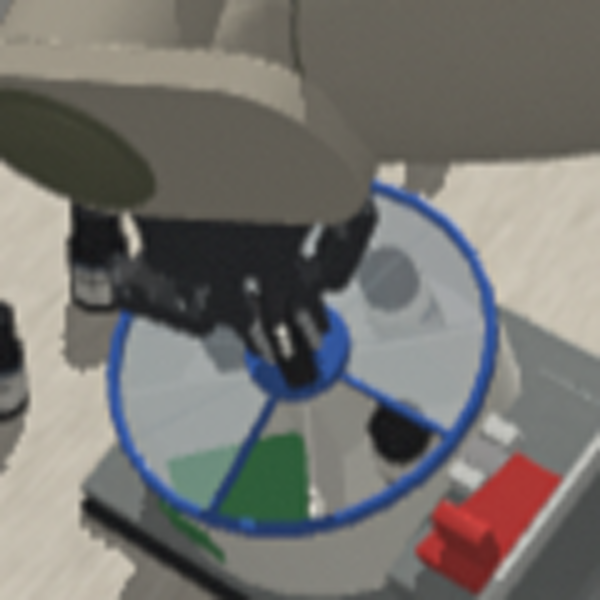

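```bash
python3 -m handwheel '[{"delta_pos":[0.1,0,0],"twist":[0,0.07,0],"jaw":0},{"delta_pos":[0.16,0,0],"twist":[0,0.17,0],"jaw":0},{"delta_pos":[0.16,0,0],"twist":[0,0.27,0],"jaw":0},{"delta_pos":[0.16,0,0],"twist":[0,0.37,0],"jaw":0},{"delta_pos":[0.16,0,0],"twist":[0,0.47,0],"jaw":0},{"delta_pos":[0.16,0,0],"twist":[0,0.57,0],"jaw":0},{"delta_pos":[0.16,0,0],"twist":[0,0.67,0],"jaw":0},{"delta_pos":[0.16,0,0],"twist":[0,0.77,0],"jaw":0},{"delta_pos":[0.16,0,0],"twist":[0,0.86,0],"jaw":0},{"delta_pos":[0.16,0,0],"twist":[0,0.925,0],"jaw":0}]' 50
python3 - <<'E'
from go import *
print(pose()[2]['wrist_torque'],pose()[2]['joints'])
delta(pose()[0],dirs(-3))
snap('scene','scene4');snap('top','top4')
crop('scene4',200,60,320,180,5,'s4')
crop('top4',262,95,392,250,5,'t4')
E
```

```text
time_s: 4.47
eef_pos: [629.8, -21.4, 142.1]
ee_rot: [-0.533, 0.838, -0.094, 0.073]
force: [-4.5, -0.1, 4.3]
grip_width: 0.174
[ 0.05310094  0.7250671  -0.1332508 ] [-0.04921822  0.69595095  1.20183486 -0.44417755  1.33396808  0.31967121]
t 4.47 at [629.8 -21.4 142.1] to [629.8 -21.4 142.1]
delta [0.0, 0.0, 0.0] twist [-0.001, -0.004, -0.002] mm 0.0 deg 0.24486171206874088
```

View pics/s4.png

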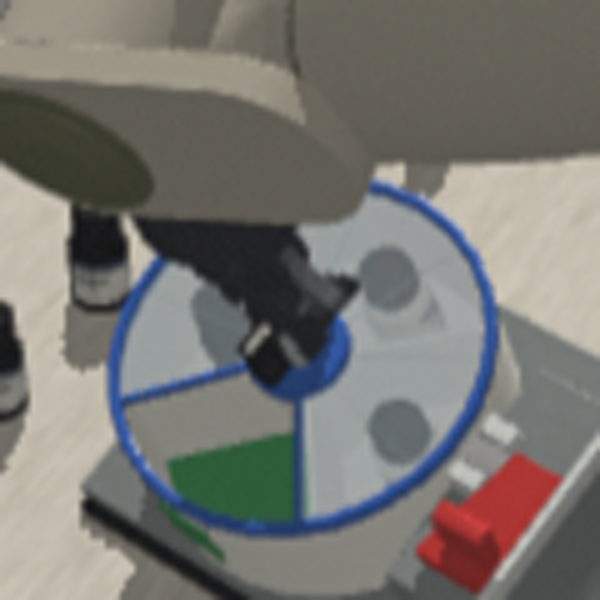

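View pics/t4.png

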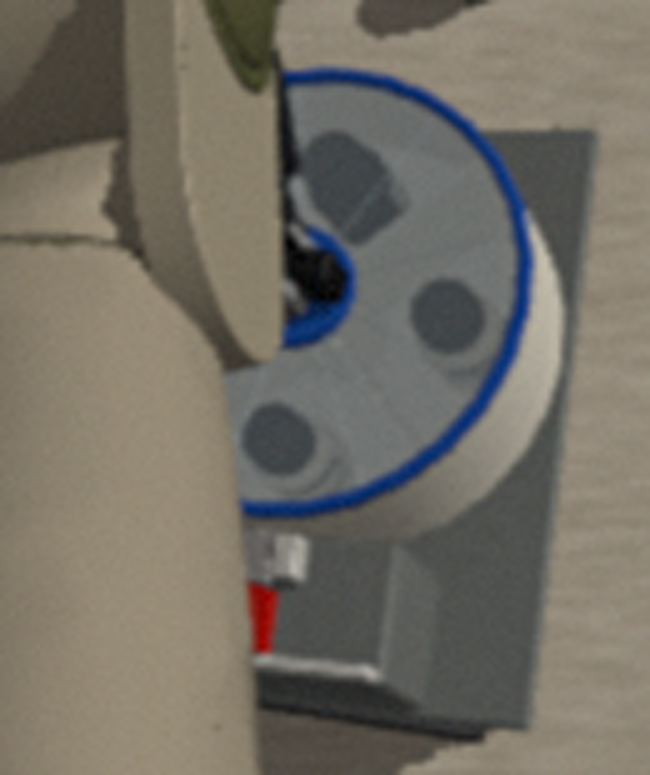

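```bash
python3 - <<'E'
from car import *
import car
d=load('scene4')
for O in ((621.5,-60),(622.5,-59)):
  car.Rs,car.o=model(*O,np.radians(-100.7))
  for cr in ((298,405),(298,515),(125,401),(240,368)):
    p=car.onslope(d,cr[0]/5+200-.4,cr[1]/5+60-.4,80); print(cr,'r',np.hypot(*p[:2]).round(1),'ang',ang(p).round(1))
E
python3 - <<'E'
from h import *
crop('scene4',215,120,300,175,9,'s4b')
E
```

```text
(298, 405) r 28.8 ang 32.7
(298, 515) r 88.5 ang 36.1
(125, 401) r 93.3 ang -44.0
(240, 368) r 32.6 ang -46.0
(298, 405) r 28.6 ang 35.5
(298, 515) r 88.3 ang 37.0
(125, 401) r 91.9 ang -43.9
(240, 368) r 31.1 ang -45.8
```

View pics/s4b.png

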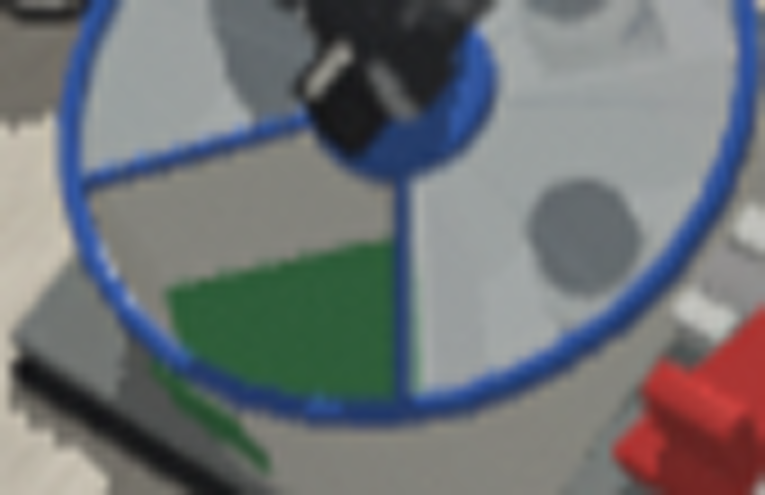

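```bash
python3 -m handwheel '[{"delta_pos":[0,0,0],"twist":[0,0,0],"jaw":0.2},{"delta_pos":[0,0,0],"twist":[0,0,0],"jaw":0.35},{"delta_pos":[0,0,0],"twist":[0,0,0],"jaw":0.5},{"delta_pos":[0,0,0],"twist":[0,0,0],"jaw":0.5},{"delta_pos":[0,-0.5,0],"twist":[0,0,0],"jaw":0.5},{"delta_pos":[0,-2,0],"twist":[0,0,0],"jaw":0.5},{"delta_pos":[0,-4,0],"twist":[0,0,0],"jaw":0.5},{"delta_pos":[0,-6,0],"twist":[0,0,0],"jaw":0.5},{"delta_pos":[0,-7,0],"twist":[0,0,0],"jaw":0.5},{"delta_pos":[0,-7,0],"twist":[0,0,0],"jaw":0.4}]' 50
python3 - <<'E'
from go import *
c=load('top0');d=load('scene0')
T=(262,95);SS=(205,85)
for n,c,t,crs in (('top',c,T,[(122,548),(148,552),(150,580),(112,625),(150,635),(270,650),(275,592)]),('sc',d,SS,[(423,377),(408,390),(470,420),(465,440)])):
  for cr in crs:
    for z in (116,): print(n,cr,onslope(c,cr[0]/5+t[0]-.4,cr[1]/5+t[1]-.4,z).round(1))
# depth cloud of red pixels
for c in (load('top0'),d):
    f=c['frame'].astype(int); m=(f[:,:,0]-f[:,:,1]>80)&(f[:,:,0]-f[:,:,2]>80)
    P=np.array([S(px2w(c,u,v)) for v,u in np.argwhere(m) if c['z_map'][v,u]>0]); P=P[(abs(P[:,1]+140)<40)&(abs(P[:,0])<80)]
    hi=P[P[:,2]>108]; print(len(P),len(hi),np.percentile(hi,[3,50,97],axis=0).round(1),'all',np.percentile(P,[2,50,98],axis=0).round(1))
delta(W([-85,-141,135]),dirs(0))
delta(W([-85,-141,98]),dirs(0))
E
```

```text
time_s: 5.4
eef_pos: [636.6, 8.4, 207.2]
ee_rot: [-0.534, 0.838, -0.091, 0.073]
force: [0.2, -0.2, 0.8]
grip_width: 0.401
top (122, 548) [ -46.2 -124.3  116. ]
top (148, 552) [ -34.6 -125.1  116. ]
top (150, 580) [ -31.9 -136.5  116. ]
top (112, 625) [ -45.5 -156.3  116. ]
top (150, 635) [ -28.5 -158.9  116. ]
top (270, 650) [  22.5 -160.2  116. ]
top (275, 592) [  21.3 -137.1  116. ]
sc (423, 377) [ -38.5 -128.8  116. ]
sc (408, 390) [ -47.4 -126.6  116. ]
sc (470, 420) [ -44.9 -160.3  116. ]
sc (465, 440) [ -54.  -164.1  116. ]
458 73 [[ -47.  -154.   109.1]
 [ -41.3 -141.3  114. ]
 [ -37.6 -127.5  116.5]] all [[ -46.9 -155.2   78. ]
 [ -26.  -141.2   86.1]
 [   6.9 -123.2  115.4]]
247 43 [[ -47.6 -151.7  110.3]
 [ -43.4 -139.7  114.5]
 [ -38.3 -127.7  117.1]] all [[ -56.5 -152.9   80.5]
 [ -21.3 -138.5   85.6]
 [   5.7 -118.4  116.3]]
t 5.4 at [636.6   8.4 207.2] to [507.8  97.9 146.4]
delta [-14.74, 2.77, 7.61] twist [-0.002, -0.052, 0.003] mm 168.18631812903573 deg 3.0087891601663403
t 5.4 at [636.6   8.4 207.2] to [504.9  82.6 112.9]
delta [-14.75, 6.47, 7.6] twist [-0.002, -0.052, 0.003] mm 178.11305159935864 deg 3.0087891601663403
```

```bash
python3 -m handwheel '[{"delta_pos":[-3,0.5,1.5],"twist":[0,-0.05,0],"jaw":0},{"delta_pos":[-6,1,3],"twist":[0,-0.05,0],"jaw":0},{"delta_pos":[-9,1.5,4.6],"twist":[0,-0.05,0],"jaw":0},{"delta_pos":[-12,2.2,6.2],"twist":[0,-0.05,0],"jaw":0},{"delta_pos":[-14.7,2.8,7.6],"twist":[0,-0.05,0],"jaw":0},{"delta_pos":[-14.7,2.8,7.6],"twist":[0,-0.05,0],"jaw":0},{"delta_pos":[-14.7,4,7.6],"twist":[0,-0.05,0],"jaw":0},{"delta_pos":[-14.7,5.5,7.6],"twist":[0,-0.05,0],"jaw":0},{"delta_pos":[-14.7,6.4,7.6],"twist":[0,-0.05,0],"jaw":0},{"delta_pos":[-14.7,6.4,7.6],"twist":[0,-0.05,0],"jaw":0}]' 50
python3 - <<'E'
from go import *
p,r,s=pose(); print(S(p)); delta(W([-58,-141,98]),dirs(0)); print(s['joints'])
snap('scene','scene5');snap('top','top5')
crop('scene5',200,60,330,210,4,'s5')
E
```

```text
time_s: 6.23
eef_pos: [503.4, 81.0, 109.8]
ee_rot: [-0.535, 0.839, -0.081, 0.049]
force: [-0.2, 0.2, 0.1]
grip_width: -0.001
[ -84.6724585  -142.27298194   94.45185854]
t 6.23 at [503.4  81.  109.8] to [500.4  58.5 124.3]
delta [0.13, -0.36, -2.67] twist [-0.0, -0.001, -0.005] mm 26.937517209841253 deg 0.2967196227514642
[ 0.13157957  0.53464444  1.57583759 -0.44030494  1.21500822  0.51471895]
```

View pics/s5.png

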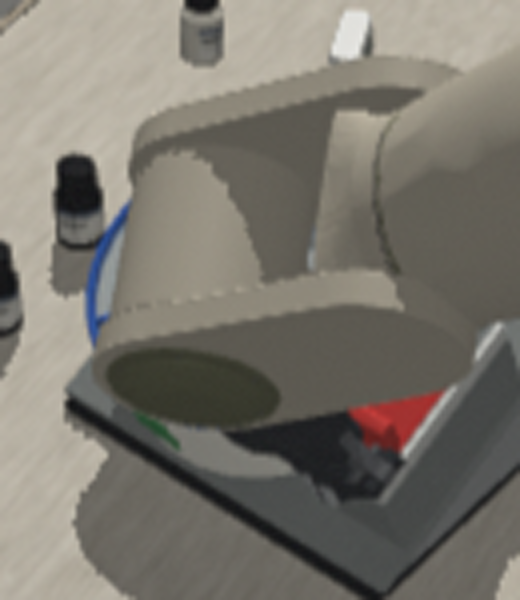

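View pics/top5.png

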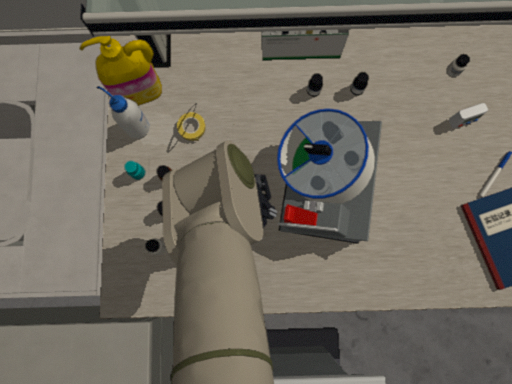

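```bash
python3 -m handwheel '[{"delta_pos":[0.05,-0.3,-0.4],"twist":[0,0,0],"jaw":0},{"delta_pos":[0.1,-0.36,-1],"twist":[0,0,0],"jaw":0},{"delta_pos":[0.13,-0.36,-1.6],"twist":[0,0,0],"jaw":0},{"delta_pos":[0.13,-0.36,-2.1],"twist":[0,0,0],"jaw":0},{"delta_pos":[0.13,-0.36,-2.6],"twist":[0,0,0],"jaw":0},{"delta_pos":[0.13,-0.36,-3.1],"twist":[0,0,0],"jaw":0},{"delta_pos":[0.13,-0.36,-3.6],"twist":[0,0,0],"jaw":0},{"delta_pos":[0.13,-0.36,-4.1],"twist":[0,0,0],"jaw":0},{"delta_pos":[0.13,-0.36,-4.5],"twist":[0,0,0],"jaw":0},{"delta_pos":[0.13,-0.36,-4.8],"twist":[0,0,0],"jaw":0}]' 50
python3 - <<'E'
from go import *
p,r,s=pose(); print(S(p), 'Fslope',Rs.T@s['force']); snap('top','top6'); crop('top6',262,180,372,250,6,'t6')
E
```

```text
time_s: 7.17
eef_pos: [497.7, 40.2, 135.5]
ee_rot: [-0.536, 0.839, -0.08, 0.051]
force: [1.6, 4.0, 1.2]
grip_width: -0.0
[ -36.4945403  -140.23579756  100.34755988] Fslope [-3.30434625  0.83755373  2.83888632]
```

View pics/t6.png

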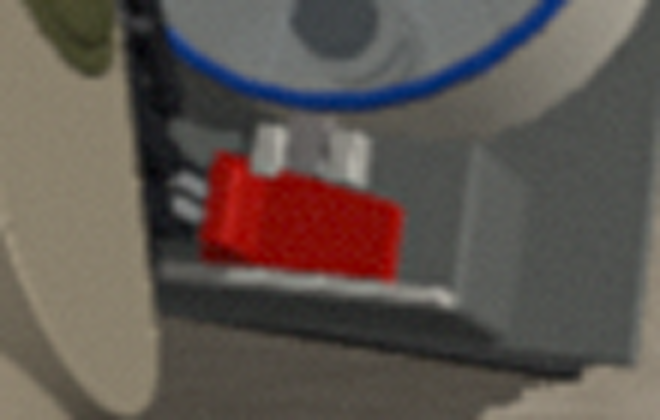

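```bash
python3 -m handwheel '[{"delta_pos":[0,0.1,-0.2],"twist":[0,0,0],"jaw":0},{"delta_pos":[0,0.2,-0.4],"twist":[0,0,0],"jaw":0},{"delta_pos":[0,0.2,-0.55],"twist":[0,0,0],"jaw":0},{"delta_pos":[0,0.2,-0.7],"twist":[0,0,0],"jaw":0},{"delta_pos":[0,0.2,-0.8],"twist":[0,0,0],"jaw":0},{"delta_pos":[0,0.2,-0.85],"twist":[0,0,0],"jaw":0},{"delta_pos":[0,0.2,-0.9],"twist":[0,0,0],"jaw":0},{"delta_pos":[0,0.2,-0.95],"twist":[0,0,0],"jaw":0},{"delta_pos":[0,0.2,-1],"twist":[0,0,0],"jaw":0},{"delta_pos":[0,0.2,-1],"twist":[0,0,0],"jaw":0}]' 50
python3 - <<'E'
from go import *
p,r,s=pose(); print(S(p), 'Fslope',Rs.T@s['force'])
E
```

```text
time_s: 8.05
eef_pos: [495.8, 31.7, 137.0]
ee_rot: [-0.537, 0.839, -0.079, 0.051]
force: [2.9, 8.8, -5.5]
grip_width: -0.001
[ -28.03347261 -140.49915275   97.99124937] Fslope [-10.65083998   1.20541472  -1.13033724]
```

```bash
python3 -m handwheel '[{"delta_pos":[0,0,-0.05],"twist":[0,0,0],"jaw":0},{"delta_pos":[0,0,-0.1],"twist":[0,0,0],"jaw":0},{"delta_pos":[0,0,-0.15],"twist":[0,0,0],"jaw":0},{"delta_pos":[0,0,-0.2],"twist":[0,0,0],"jaw":0},{"delta_pos":[0,0,-0.2],"twist":[0,0,0],"jaw":0},{"delta_pos":[0,0,-0.25],"twist":[0,0,0],"jaw":0},{"delta_pos":[0,0,-0.25],"twist":[0,0,0],"jaw":0},{"delta_pos":[0,0,-0.25],"twist":[0,0,0],"jaw":0},{"delta_pos":[0,0,-0.25],"twist":[0,0,0],"jaw":0},{"delta_pos":[0,0,-0.25],"twist":[0,0,0],"jaw":0}]' 50
python3 - <<'E'
from go import *
p,r,s=pose(); print(S(p), 'Fslope',Rs.T@s['force']);snap('top','top7'); crop('top7',262,180,372,250,6,'t7')
E
```

```text
time_s: 8.88
eef_pos: [495.8, 31.6, 137.1]
ee_rot: [-0.538, 0.837, -0.079, 0.051]
force: [7.0, 20.9, -11.4]
grip_width: -0.0
[ -27.81922727 -140.54747088   98.0300167 ] Fslope [-24.64135899   2.98398793  -1.14195438]
```

View pics/t7.png

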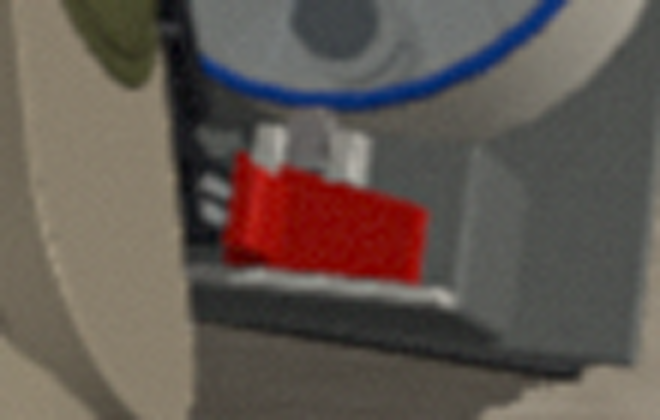

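```bash
python3 -m handwheel '[{"delta_pos":[0,0,-0.04],"twist":[0,0,0],"jaw":0},{"delta_pos":[0,0,-0.08],"twist":[0,0,0],"jaw":0},{"delta_pos":[0,0,-0.12],"twist":[0,0,0],"jaw":0},{"delta_pos":[0,0,-0.12],"twist":[0,0,0],"jaw":0},{"delta_pos":[0,0,-0.12],"twist":[0,0,0],"jaw":0},{"delta_pos":[0,0,0],"twist":[0,0,0],"jaw":0},{"delta_pos":[0,0,0.3],"twist":[0,0,0],"jaw":0},{"delta_pos":[0,0,1],"twist":[0,0,0],"jaw":0},{"delta_pos":[0,-1,2],"twist":[0,0,0],"jaw":0},{"delta_pos":[0,-4,3],"twist":[0,0,0],"jaw":0}]' 50
python3 - <<'E'
from go import *
p,r,s=pose(); print(S(p), 'Fslope',Rs.T@s['force'],s['joints'])
c=load('top0');d=load('scene0')
crop('top0',150,155,190,225,10,'b1')
# brown bottle: cap top centre at z=66, body
u,v=110+270/5-.4,140+163/5-.4
print('top cap',onz(c,u,v,66), 'depth',px2w(c,163,172))
u,v=140+222/5-.4,215+170/5-.4
print('scene cap',onz(d,u,v,66)); 
for uv in ((140+230/5,215+282/5),): print('scene base front',onz(d,*uv,0))
for n,uv in (('turq near',(110+420/5,140+175/5)),('dark',(110+270/5,140+335/5)),('turq far',(110+103/5,140+135/5)),('white',(110+212/5,140+527/5))): print(n,onz(c,*uv,66))
E
```

```text
time_s: 9.77
eef_pos: [502.1, 70.8, 160.0]
ee_rot: [-0.534, 0.84, -0.082, 0.048]
force: [1.5, 0.2, -0.1]
grip_width: 0.005
[ -54.15149464 -141.63471107  135.62020815] Fslope [-0.47611629  1.38615203  0.12709901] [ 0.11369814  0.46453734  1.54015417 -0.43047028  1.30804395  0.45293901]
top cap [610.90268828 321.5676451   66.        ] depth [611.27349728 322.80961257  66.55579833]
scene cap [616.09120722 323.29773364  66.        ]
scene base front [609.69573923 336.85389098   0.        ]
turq near [602.26983961 252.62580552  66.        ]
dark [531.0038842  319.70650233  66.        ]
turq far [625.36528042 396.79585611  66.        ]
white [446.43915641 344.17174747  66.        ]
```

View pics/b1.png

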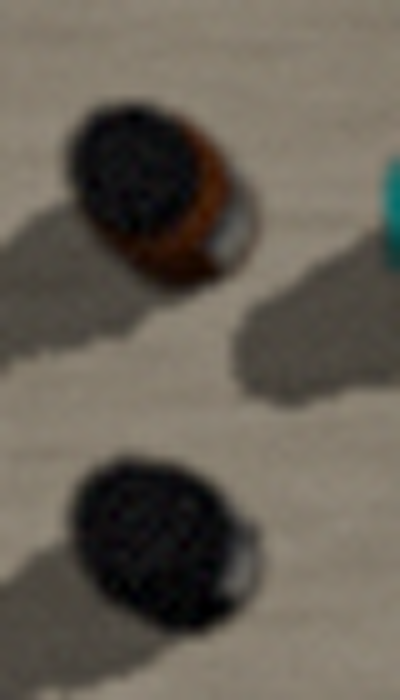

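```bash
cat >> go.py <<'E'
def down(a):
    a=np.radians(a); X=np.array([np.cos(a),np.sin(a),0]); Y=np.array([0,0,-1.]); return np.stack([X,Y,np.cross(X,Y)],1)
E
python3 - <<'E'
from go import *
delta([614,322.5,150],down(-14))
E
```

```text
t 9.77 at [502.1  70.8 160. ] to [614.  322.5 150. ]
delta [6.21, -10.52, 24.71] twist [0.438, 0.054, 0.005] mm 275.6062658939401 deg 25.306416959418417
```

```bash
python3 - <<'E'
from go import *
c=load('top0')
for uv in ((118,103),(130,120),(140,90),(125,60),(190,112),(190,126)): print(uv,px2w(c,*uv).round())
E
python3 -m handwheel '[{"delta_pos":[0.7,-1.1,2.6],"twist":[0.05,0,0],"jaw":0.1},{"delta_pos":[1.4,-2.3,5.4],"twist":[0.1,0.01,0],"jaw":0.3},{"delta_pos":[2.1,-3.5,8.2],"twist":[0.15,0.02,0],"jaw":0.5},{"delta_pos":[2.8,-4.7,11],"twist":[0.2,0.03,0],"jaw":0.55},{"delta_pos":[3.5,-5.9,13.8],"twist":[0.25,0.035,0],"jaw":0.55},{"delta_pos":[4.2,-7.1,16.6],"twist":[0.3,0.04,0],"jaw":0.55},{"delta_pos":[4.9,-8.3,19.4],"twist":[0.35,0.045,0],"jaw":0.55},{"delta_pos":[5.5,-9.4,22.1],"twist":[0.4,0.05,0],"jaw":0.55},{"delta_pos":[6.2,-10.5,24.7],"twist":[0.438,0.054,0.005],"jaw":0.55},{"delta_pos":[6.2,-10.5,24.7],"twist":[0.438,0.054,0.005],"jaw":0.55}]' 40
python3 - <<'E'
from go import *
delta([614,322.5,150],down(-14)); delta([614,322.5,50.5],down(-14))
print(pose()[2]['joints'])
snap('scene','scene8');snap('top','top8')
crop('scene8',130,120,350,300,3.6,'s8')
E
```

```text
(118, 103) [738. 397. 166.]
(130, 120) [721. 387. 112.]
(140, 90) [806. 376.  79.]
(125, 60) [827. 379. 183.]
(190, 112) [773. 270.  16.]
(190, 126) [743. 272.  -0.]
time_s: 10.6
eef_pos: [615.6, 326.1, 152.6]
ee_rot: [0.703, -0.701, 0.083, -0.087]
force: [-1.4, -0.8, -0.4]
grip_width: 0.548
t 10.6 at [615.6 326.1 152.6] to [614.  322.5 150. ]
delta [-0.07, 0.26, -0.39] twist [-0.005, 0.003, 0.006] mm 4.7471289624261805 deg 0.46406485123585367
t 10.6 at [615.6 326.1 152.6] to [614.  322.5  50.5]
delta [-0.13, 10.21, -0.44] twist [-0.005, 0.003, 0.006] mm 102.19326764656981 deg 0.46406485123585367
[3.19176013e-01 7.57650841e-01 1.00017257e+00 8.26087958e-04
 1.37639516e+00 5.60114929e-01]
```

View pics/s8.png

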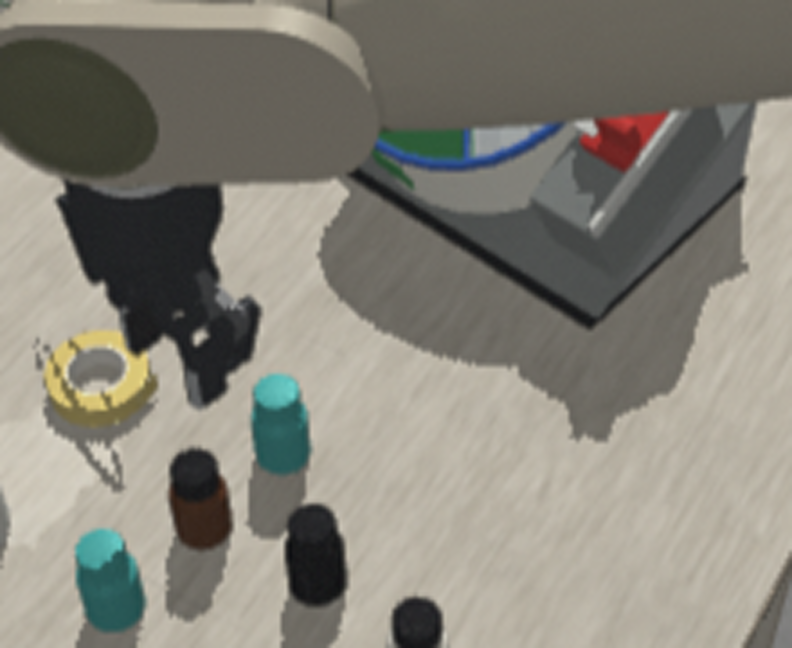

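View pics/top8.png

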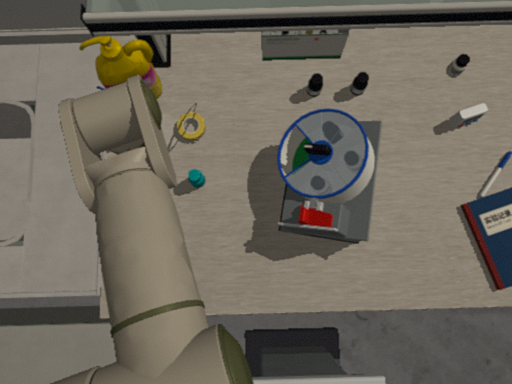

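Run:
```python
from go import *
c=load('top8');d=load('scene8')
for uv in ((85,110),(62,108),(75,95),(130,90),(140,85),(150,110),(165,165),(100,160)): print(uv,px2w(c,*uv).round())
print('scene')
for cr in ((30,150),(100,175),(150,120),(200,170),(350,150),(75,190),(200,200),(80,230)): print(cr,px2w(d,130+cr[0]/3.6,120+cr[1]/3.6).round())
m=c['z_map']
P=[px2w(load('top0'),u,v) for v in range(80,140) for u in range(95,150)]; P=np.array(P); k=P[(P[:,2]>60)&(P[:,2]<300)&(P[:,0]<770)]; print('wash', k.min(0).round(),k.max(0).round())
```

```text
(85, 110) [609. 347. 450.]
(62, 108) [612. 378. 452.]
(75, 95) [858. 585. -53.]
(130, 90) [635. 283. 454.]
(140, 85) [645. 271. 448.]
(150, 110) [611. 259. 438.]
(165, 165) [523. 231. 462.]
(100, 160) [557. 350. 377.]
scene
(30, 150) [616. 388. 380.]
(100, 175) [587. 378. 371.]
(150, 120) [560. 371. 410.]
(200, 170) [543. 363. 383.]
(350, 150) [479. 342. 409.]
(75, 190) [625. 359. 325.]
(200, 200) [580. 324. 311.]
(80, 230) [629. 359. 295.]
wash [713. 371.  60.] [769. 436. 197.]
```

```bash
python3 -m handwheel '[{"delta_pos":[-0.05,1,-0.2],"twist":[0,0,0],"jaw":0.55},{"delta_pos":[-0.1,2.5,-0.4],"twist":[0,0,0],"jaw":0.55},{"delta_pos":[-0.1,4,-0.42],"twist":[0,0,0],"jaw":0.55},{"delta_pos":[-0.1,5.2,-0.42],"twist":[0,0,0],"jaw":0.55},{"delta_pos":[-0.1,6,-0.42],"twist":[0,0,0],"jaw":0.55},{"delta_pos":[-0.12,6.8,-0.42],"twist":[0,0,0],"jaw":0.55},{"delta_pos":[-0.12,7.2,-0.42],"twist":[0,0,0],"jaw":0.55},{"delta_pos":[-0.12,7.5,-0.42],"twist":[0,0,0],"jaw":0.55},{"delta_pos":[-0.12,7.5,-0.42],"twist":[0,0,0],"jaw":0.55},{"delta_pos":[-0.12,7.5,-0.42],"twist":[0,0,0],"jaw":0.55}]' 40
python3 - <<'E'
from go import *
delta([614,322.5,50.5],down(-14))
snap('scene','scene9')
crop('scene9',140,170,240,270,6,'s9')
E
```

```text
time_s: 11.53
eef_pos: [613.5, 320.1, 78.9]
ee_rot: [0.703, -0.701, 0.083, -0.088]
force: [-0.1, -0.8, 0.5]
grip_width: 0.555
t 11.53 at [613.5 320.1  78.9] to [614.  322.5  50.5]
delta [-0.03, 2.84, 0.23] twist [-0.004, 0.002, 0.007] mm 28.53628529627168 deg 0.4687677664067925
```

View pics/s9.png

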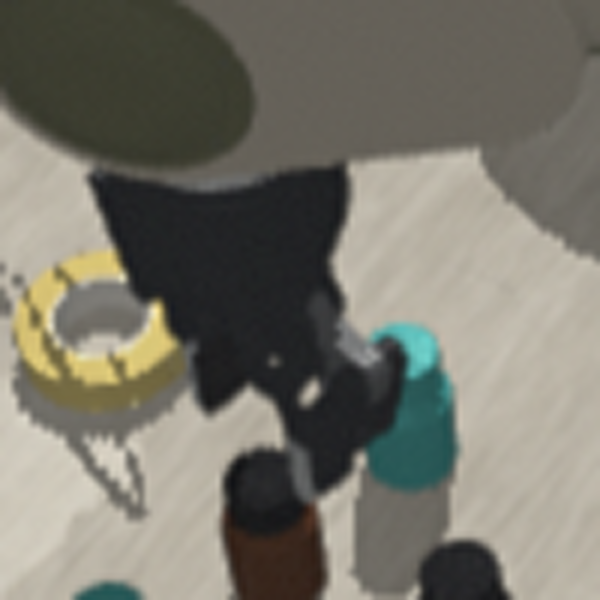

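Run:
```python
from go import *
d=load('scene9')
for P in ([613.5,320.1,78.9],[613.5,320.1,66],[614,322.5,66],[616,323,66]): print(P,((w2px(d,P)-[140,170]+.5)*6).round())
print(onz(d,140+265/6-.4,170+483/6-.4,66))
```

```text
[613.5, 320.1, 78.9] [274. 450.]
[613.5, 320.1, 66] [278. 471.]
[614, 322.5, 66] [273. 475.]
[616, 323, 66] [268. 474.]
[614.24072308 326.74270229  66.        ]
```

```bash
python3 -m handwheel '[{"delta_pos":[-0.02,0.4,0.2],"twist":[0,0,0],"jaw":0.55},{"delta_pos":[-0.02,0.9,0.32],"twist":[0,0,0],"jaw":0.55},{"delta_pos":[-0.02,1.4,0.32],"twist":[0,0,0],"jaw":0.55},{"delta_pos":[-0.02,1.9,0.32],"twist":[0,0,0],"jaw":0.55},{"delta_pos":[-0.02,2.3,0.32],"twist":[0,0,0],"jaw":0.55},{"delta_pos":[-0.02,2.6,0.32],"twist":[0,0,0],"jaw":0.55},{"delta_pos":[-0.02,2.8,0.32],"twist":[0,0,0],"jaw":0.55},{"delta_pos":[-0.02,2.8,0.32],"twist":[0,0,0],"jaw":0.55},{"delta_pos":[-0.02,2.8,0.32],"twist":[0,0,0],"jaw":0.55},{"delta_pos":[-0.02,2.8,0.32],"twist":[0,0,0],"jaw":0.55}]' 40
python3 - <<'E'
from go import *
delta([614.5,323.5,50.5],down(-14))
snap('scene','scene10')
crop('scene10',140,190,240,290,6,'s10')
E
```

```text
time_s: 12.42
eef_pos: [614.3, 323.3, 50.8]
ee_rot: [0.703, -0.701, 0.083, -0.088]
force: [-0.2, -0.9, -0.3]
grip_width: 0.55
t 12.42 at [614.3 323.3  50.8] to [614.5 323.5  50.5]
delta [0.02, 0.03, 0.03] twist [-0.004, 0.002, 0.007] mm 0.4495615625077007 deg 0.4592224640481646
```

View pics/s10.png

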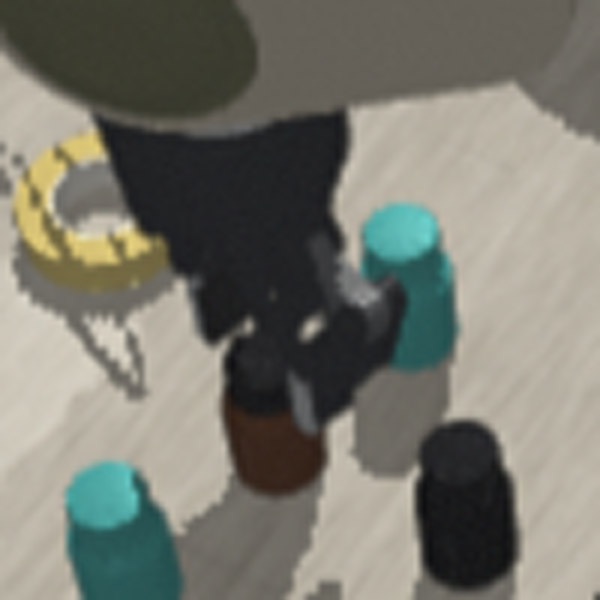

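```bash
python3 -m handwheel '[{"delta_pos":[0,0,0],"twist":[0,0,0],"jaw":0.5},{"delta_pos":[0,0,0],"twist":[0,0,0],"jaw":0.45},{"delta_pos":[0,0,0],"twist":[0,0,0],"jaw":0.4},{"delta_pos":[0,0,0],"twist":[0,0,0],"jaw":0.36},{"delta_pos":[0,0,0],"twist":[0,0,0],"jaw":0.3},{"delta_pos":[0,0,0],"twist":[0,0,0],"jaw":0.25},{"delta_pos":[0,0,0],"twist":[0,0,0],"jaw":0.2},{"delta_pos":[0,0,0],"twist":[0,0,0],"jaw":0.2},{"delta_pos":[0,0,0],"twist":[0,0,0],"jaw":0.2},{"delta_pos":[0,0,0],"twist":[0,0,0],"jaw":0.2}]' 40
python3 - <<'E'
from go import *
print(pose()[2]['force'],pose()[0])
snap('scene','scene11')
crop('scene11',140,190,240,290,6,'s11')
E
```

```text
time_s: 13.3
eef_pos: [614.3, 323.3, 50.8]
ee_rot: [0.703, -0.701, 0.083, -0.088]
force: [0.1, -1.2, 2.6]
grip_width: 0.318
[ 0.12521788 -1.23318546  2.56724534] [614.28609894 323.30343204  50.77951969]
```

View pics/s11.png

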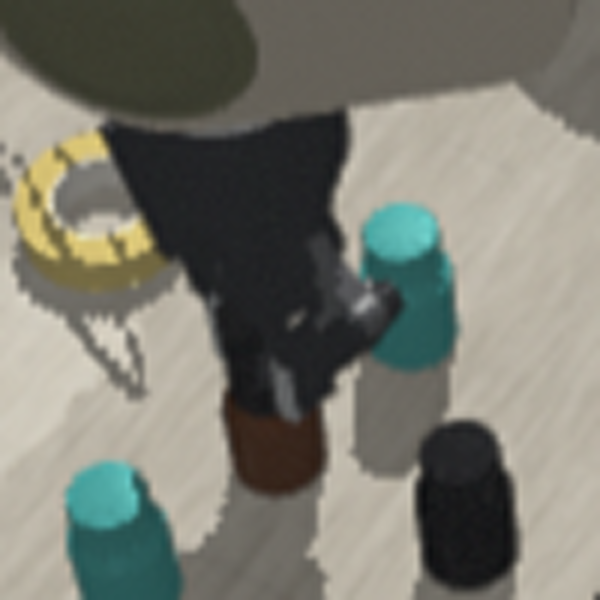

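```bash
python3 -m handwheel '[{"delta_pos":[0,-0.4,0],"twist":[0,0,0],"jaw":0.2},{"delta_pos":[0,-1.2,0],"twist":[0,0,0],"jaw":0.2},{"delta_pos":[0,-2.5,0],"twist":[0,0,0],"jaw":0.2},{"delta_pos":[0,-4.5,0],"twist":[0,0,0],"jaw":0.2},{"delta_pos":[0,-6.5,0],"twist":[0,0,0],"jaw":0.2},{"delta_pos":[0,-8.5,0],"twist":[0,0,0],"jaw":0.2},{"delta_pos":[0,-10.5,0],"twist":[0,0,0],"jaw":0.2},{"delta_pos":[0,-12,0],"twist":[0,0,0],"jaw":0.2},{"delta_pos":[0,-13,0],"twist":[0,0,0],"jaw":0.2},{"delta_pos":[0,-13,0],"twist":[0,0,0],"jaw":0.2}]' 40
python3 - <<'E'
from go import *
p,r,s=pose(); print(s['force'])
print('pre');delta(W([-68,3.5,160]),dirs(-3))
d=snap('scene','scene12'); crop('scene12',110,120,240,250,5,'s12')
print(((w2px(d,p+r[:,1]*50.5)-[110,120]+.5)*5).round(),((w2px(d,p+r[:,1]*0.5)-[110,120]+.5)*5).round())
E
```

```text
time_s: 14.18
eef_pos: [613.9, 323.3, 183.8]
ee_rot: [0.704, -0.7, 0.082, -0.089]
force: [-0.1, -0.7, -0.2]
grip_width: 0.315
[-0.05844534 -0.71526819 -0.22358159]
pre
t 14.18 at [613.9 323.3 183.8] to [648.9  66.4 176.3]
delta [9.56, 0.71, -24.11] twist [-0.442, -0.005, -0.013] mm 259.43378123601724 deg 25.313129229601813
[358. 551.] [345. 473.]
```

View pics/s12.png

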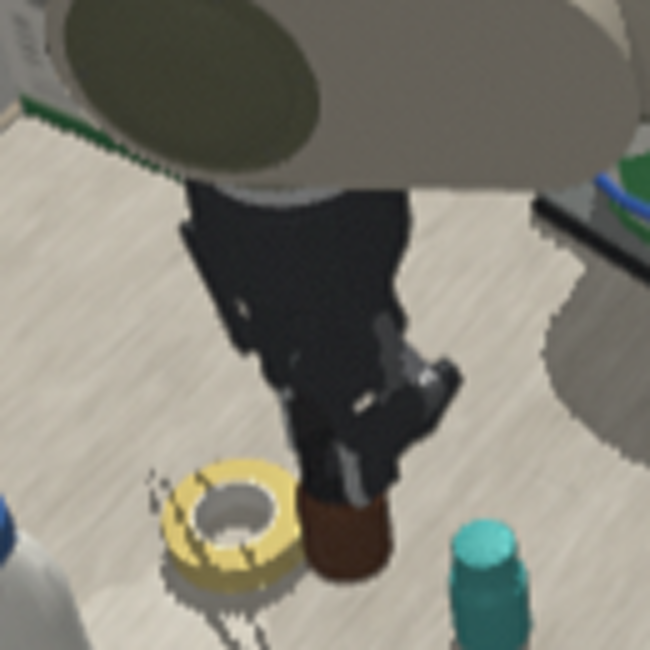

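```bash
python3 -m handwheel '[{"delta_pos":[0.5,0,-1.3],"twist":[-0.02,0,0],"jaw":0.2},{"delta_pos":[1.5,0.1,-3.8],"twist":[-0.07,0,0],"jaw":0.2},{"delta_pos":[2.7,0.2,-6.8],"twist":[-0.12,0,0],"jaw":0.2},{"delta_pos":[3.9,0.3,-9.8],"twist":[-0.18,0,0],"jaw":0.2},{"delta_pos":[5.1,0.4,-12.8],"twist":[-0.24,0,-0.005],"jaw":0.2},{"delta_pos":[6.3,0.5,-15.8],"twist":[-0.3,0,-0.01],"jaw":0.2},{"delta_pos":[7.5,0.6,-18.8],"twist":[-0.35,0,-0.01],"jaw":0.2},{"delta_pos":[8.6,0.65,-21.6],"twist":[-0.4,0,-0.01],"jaw":0.2},{"delta_pos":[9.3,0.7,-23.4],"twist":[-0.43,0,-0.01],"jaw":0.2},{"delta_pos":[9.6,0.7,-24.1],"twist":[-0.442,-0.005,-0.013],"jaw":0.2}]' 40
python3 - <<'E'
from go import *
p,r,s=pose(); print(s['force'],S(p).round(1),s['joints'])
print('pre');delta(W([-67,4.5,146]),dirs(-3));print('final');delta(W([-67,4.5,57]),dirs(-3))
d=snap('scene','scene13'); crop('scene13',190,60,320,190,5,'s13'); snap('top','top13')
q=p+r[:,1]*50.5
print(((w2px(d,q)-[190,60]+.5)*5).round())
crop('top13',232,80,392,210,5,'t13')
E
```

```text
time_s: 15.07
eef_pos: [648.3, 62.8, 171.5]
ee_rot: [-0.53, 0.839, -0.096, 0.069]
force: [-0.1, 0.1, -0.1]
grip_width: 0.311
[-0.10186859  0.11135988 -0.07136255] [-66.7   3.5 154.1] [ 0.07899514  0.75464509  1.02041103 -0.42427267  1.50547432  0.37731521]
pre
t 15.07 at [648.3  62.8 171.5] to [648.7  59.5 164. ]
delta [0.1, 0.81, 0.04] twist [0.006, 0.001, -0.008] mm 8.208973233057971 deg 0.5936320814272249
final
t 15.07 at [648.3  62.8 171.5] to [641.7  22.5  83.3]
delta [0.18, 9.71, 0.09] twist [0.006, 0.001, -0.008] mm 97.15048269872804 deg 0.5936320814272249
[254. 434.]
```

View pics/s13.png

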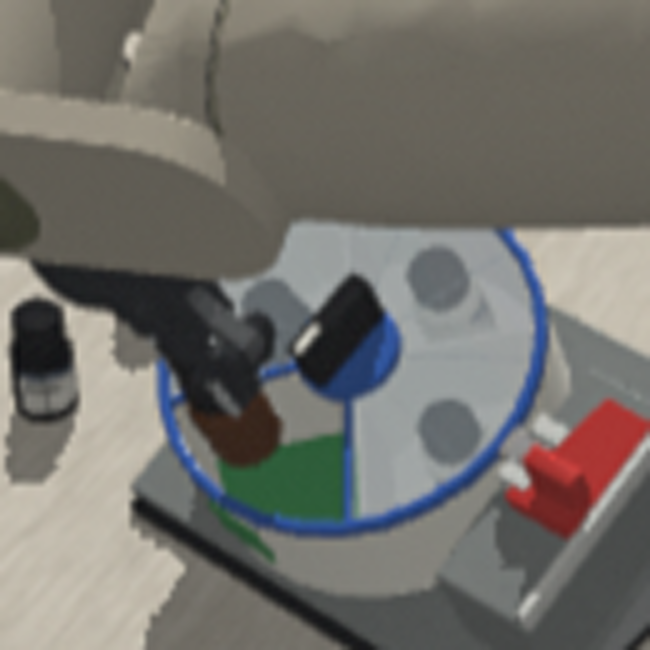

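View pics/t13.png

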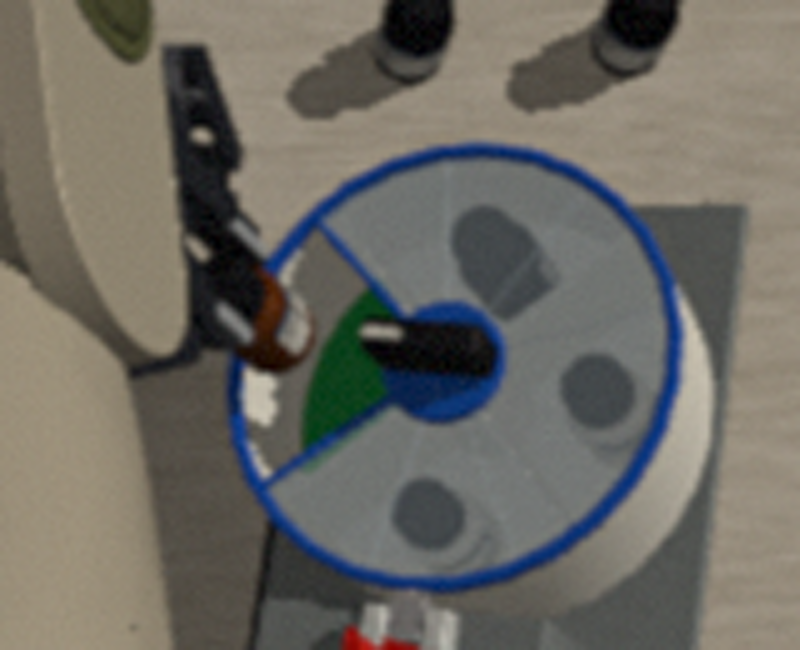

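Run:
```python
from go import *
c=load('top13'); p,r,s=pose()
for cr in ((322,222),(400,305),(265,485),(385,407)):
    x=onslope(c,cr[0]/5+232-.4,cr[1]/5+80-.4,80); print(cr,'r',np.hypot(*x[:2]).round(1),'ang',ang(x).round(1))
q=p+r[:,1]*50.5; print('bottle base in top',((w2px(c,q)-[232,80]+.5)*5).round())
```

```text
(322, 222) r 92.4 ang -44.3
(400, 305) r 35.4 ang -47.2
(265, 485) r 93.7 ang 37.4
(385, 407) r 31.6 ang 39.5
bottle base in top [277. 336.]
```

```bash
python3 -m handwheel '[{"delta_pos":[0.1,0.7,0.05],"twist":[0.006,0,-0.008],"jaw":0.2},{"delta_pos":[0.12,1.4,0.06],"twist":[0.006,0,-0.008],"jaw":0.2},{"delta_pos":[0.15,2.2,0.07],"twist":[0.006,0,-0.008],"jaw":0.2},{"delta_pos":[0.17,3,0.08],"twist":[0.006,0,-0.008],"jaw":0.2},{"delta_pos":[0.18,3.8,0.09],"twist":[0.006,0,-0.008],"jaw":0.2},{"delta_pos":[0.18,4.6,0.09],"twist":[0.006,0,-0.008],"jaw":0.2},{"delta_pos":[0.18,5.4,0.09],"twist":[0.006,0,-0.008],"jaw":0.2},{"delta_pos":[0.18,6.1,0.09],"twist":[0.006,0,-0.008],"jaw":0.2},{"delta_pos":[0.18,6.5,0.09],"twist":[0.006,0,-0.008],"jaw":0.2},{"delta_pos":[0.18,6.7,0.09],"twist":[0.006,0,-0.008],"jaw":0.2}]' 40
python3 - <<'E'
from go import *
p,r,s=pose(); print(s['force'],S(p).round(1))
delta(W([-67,4.5,57]),dirs(-3))
d=snap('scene','scene14'); crop('scene14',190,80,320,190,5,'s14')
E
```

```text
time_s: 16.0
eef_pos: [644.8, 38.1, 111.5]
ee_rot: [-0.534, 0.838, -0.091, 0.072]
force: [0.3, 0.7, -0.2]
grip_width: 0.316
[ 0.32736675  0.68696154 -0.20514027] [-69.5   4.6  89.3]
t 16.0 at [644.8  38.1 111.5] to [641.7  22.5  83.3]
delta [-0.01, 3.23, -0.26] twist [-0.003, 0.001, 0.003] mm 32.4009562585966 deg 0.25645764201895505
```

View pics/s14.png

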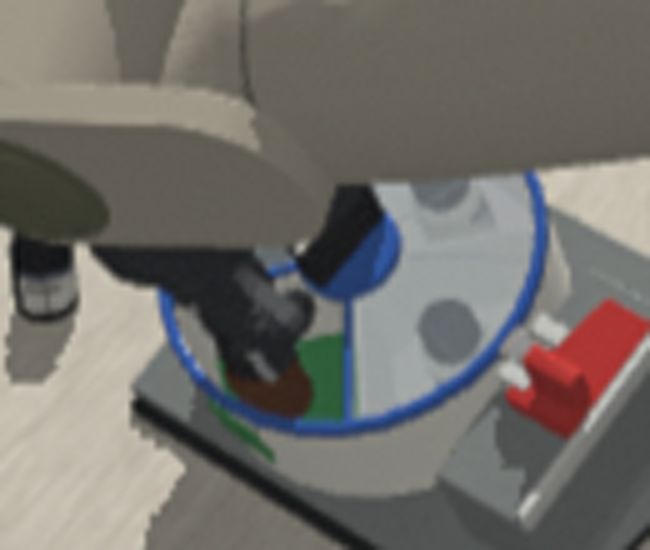

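```bash
python3 -m handwheel '[{"delta_pos":[0,0.2,-0.15],"twist":[0,0,0],"jaw":0.2},{"delta_pos":[0,0.5,-0.25],"twist":[0,0,0],"jaw":0.2},{"delta_pos":[0,0.8,-0.26],"twist":[0,0,0],"jaw":0.2},{"delta_pos":[0,1.1,-0.26],"twist":[0,0,0],"jaw":0.2},{"delta_pos":[0,1.4,-0.26],"twist":[0,0,0],"jaw":0.2},{"delta_pos":[0,1.7,-0.26],"twist":[0,0,0],"jaw":0.2},{"delta_pos":[0,1.9,-0.26],"twist":[0,0,0],"jaw":0.2},{"delta_pos":[0,2.1,-0.26],"twist":[0,0,0],"jaw":0.2},{"delta_pos":[0,2.3,-0.26],"twist":[0,0,0],"jaw":0.2},{"delta_pos":[0,2.4,-0.26],"twist":[0,0,0],"jaw":0.2}]' 40
python3 - <<'E'
from go import *
p,r,s=pose(); print(s['force'],Rs.T@s['force'],S(p).round(1))
delta(W([-67,4.5,57]),dirs(-3))
E
```

```text
time_s: 16.88
eef_pos: [642.6, 26.2, 91.3]
ee_rot: [-0.534, 0.838, -0.091, 0.073]
force: [-0.5, 0.2, -1.0]
grip_width: 0.316
[-0.53812662  0.24176771 -0.97604132] [-0.53724787 -0.57365829 -0.82641964] [-67.    4.7  65.8]
t 16.88 at [642.6  26.2  91.3] to [641.7  22.5  83.3]
delta [-0.03, 0.88, -0.01] twist [-0.003, 0.001, 0.004] mm 8.826185480297777 deg 0.2904547105134987
```

Creep onto the floor, watching the axial force.

```bash
python3 -m handwheel '[{"delta_pos":[0,0.1,0],"twist":[0,0,0],"jaw":0.2},{"delta_pos":[0,0.2,0],"twist":[0,0,0],"jaw":0.2},{"delta_pos":[0,0.27,0],"twist":[0,0,0],"jaw":0.2},{"delta_pos":[0,0.34,0],"twist":[0,0,0],"jaw":0.2},{"delta_pos":[0,0.4,0],"twist":[0,0,0],"jaw":0.2},{"delta_pos":[0,0.45,0],"twist":[0,0,0],"jaw":0.2},{"delta_pos":[0,0.5,0],"twist":[0,0,0],"jaw":0.2},{"delta_pos":[0,0.55,0],"twist":[0,0,0],"jaw":0.2},{"delta_pos":[0,0.6,0],"twist":[0,0,0],"jaw":0.2},{"delta_pos":[0,0.6,0],"twist":[0,0,0],"jaw":0.2}]' 40
python3 - <<'E'
from go import *
p,r,s=pose(); print(s['force'],Rs.T@s['force'],S(p).round(1))
E
```

```text
time_s: 17.72
eef_pos: [642.2, 23.8, 86.0]
ee_rot: [-0.534, 0.838, -0.091, 0.073]
force: [0.5, -0.1, -1.7]
grip_width: 0.315
[ 0.49415378 -0.05205934 -1.6879182 ] [-0.75013543  0.49522751 -1.51261778] [-67.1   4.8  60. ]
```

```bash
python3 -m handwheel '[{"delta_pos":[0,0.03,0],"twist":[0,0,0],"jaw":0.2},{"delta_pos":[0,0.06,0],"twist":[0,0,0],"jaw":0.2},{"delta_pos":[0,0.1,0],"twist":[0,0,0],"jaw":0.2},{"delta_pos":[0,0.13,0],"twist":[0,0,0],"jaw":0.2},{"delta_pos":[0,0.16,0],"twist":[0,0,0],"jaw":0.2},{"delta_pos":[0,0.2,0],"twist":[0,0,0],"jaw":0.2},{"delta_pos":[0,0.22,0],"twist":[0,0,0],"jaw":0.2},{"delta_pos":[0,0.25,0],"twist":[0,0,0],"jaw":0.2},{"delta_pos":[0,0.25,0],"twist":[0,0,0],"jaw":0.2},{"delta_pos":[0,0.25,0],"twist":[0,0,0],"jaw":0.2}]' 40
python3 - <<'E'
from go import *
p,r,s=pose(); print(s['force'],Rs.T@s['force'],S(p).round(1))
E
```

```text
time_s: 18.55
eef_pos: [642.0, 22.8, 83.9]
ee_rot: [-0.534, 0.838, -0.09, 0.073]
force: [-0.3, 0.2, 0.2]
grip_width: 0.313
[-0.25386697  0.17513375  0.16070769] [-0.04532882 -0.28196943  0.1984585 ] [-67.1   4.8  57.6]
```

```bash
python3 -m handwheel '[{"delta_pos":[0,0.03,0],"twist":[0,0,0],"jaw":0.2},{"delta_pos":[0,0.05,0],"twist":[0,0,0],"jaw":0.2},{"delta_pos":[0,0.08,0],"twist":[0,0,0],"jaw":0.2},{"delta_pos":[0,0.1,0],"twist":[0,0,0],"jaw":0.2},{"delta_pos":[0,0.12,0],"twist":[0,0,0],"jaw":0.2},{"delta_pos":[0,0.14,0],"twist":[0,0,0],"jaw":0.2},{"delta_pos":[0,0.16,0],"twist":[0,0,0],"jaw":0.2},{"delta_pos":[0,0.16,0],"twist":[0,0,0],"jaw":0.2},{"delta_pos":[0,0.16,0],"twist":[0,0,0],"jaw":0.2},{"delta_pos":[0,0.16,0],"twist":[0,0,0],"jaw":0.2}]' 40
python3 - <<'E'
from go import *
p,r,s=pose(); print(s['force'],Rs.T@s['force'],S(p).round(1))
E
```

```text
time_s: 19.38
eef_pos: [642.3, 22.7, 83.7]
ee_rot: [-0.534, 0.837, -0.09, 0.073]
force: [-1.4, 6.1, 8.6]
grip_width: 0.316
[-1.44960373  6.12101087  8.56180304] [-1.58876323 -2.56086655 10.18775689] [-67.1   5.1  57.4]
```

```bash
python3 -m handwheel '[{"delta_pos":[0,-0.06,0],"twist":[0,0,0],"jaw":0.2},{"delta_pos":[0,-0.1,0],"twist":[0,0,0],"jaw":0.28},{"delta_pos":[0,-0.1,0],"twist":[0,0,0],"jaw":0.32},{"delta_pos":[0,-0.1,0],"twist":[0,0,0],"jaw":0.34},{"delta_pos":[0,-0.1,0],"twist":[0,0,0],"jaw":0.36},{"delta_pos":[0,-0.1,0],"twist":[0,0,0],"jaw":0.39},{"delta_pos":[0,-0.1,0],"twist":[0,0,0],"jaw":0.42},{"delta_pos":[0,-0.1,0],"twist":[0,0,0],"jaw":0.46},{"delta_pos":[0,-0.1,0],"twist":[0,0,0],"jaw":0.5},{"delta_pos":[0,-0.1,0],"twist":[0,0,0],"jaw":0.5}]' 20
python3 - <<'E'
from go import *
p,r,s=pose(); print(s['force'],Rs.T@s['force'],S(p).round(1))
d=snap('scene','scene15'); crop('scene15',190,80,320,190,5,'s15')
E
```

```text
time_s: 20.22
eef_pos: [642.0, 22.5, 83.3]
ee_rot: [-0.534, 0.838, -0.091, 0.073]
force: [-0.3, 0.3, -0.2]
grip_width: 0.499
[-0.30225399  0.32266869 -0.16398209] [-0.30579369 -0.35690744 -0.03834028] [-67.1   4.8  56.9]
```

View pics/s15.png

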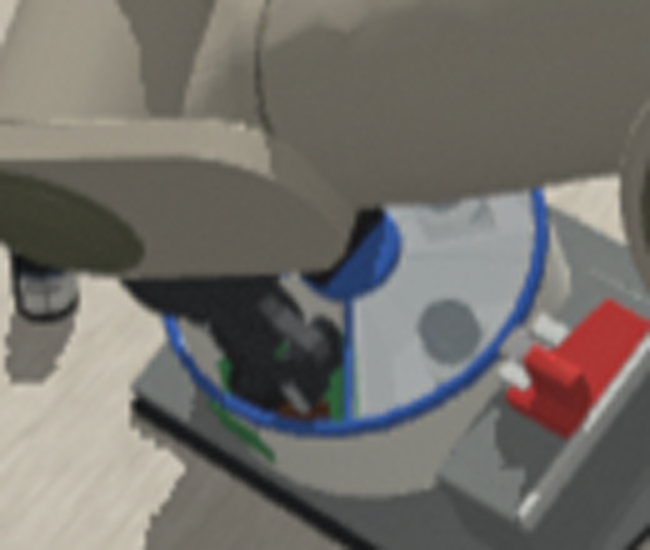

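Released with no residual force. Retract straight out along the drum axis, slowly at first.

```bash
python3 -m handwheel '[{"delta_pos":[0,-0.3,0],"twist":[0,0,0],"jaw":0.5},{"delta_pos":[0,-0.8,0],"twist":[0,0,0],"jaw":0.5},{"delta_pos":[0,-1.5,0],"twist":[0,0,0],"jaw":0.5},{"delta_pos":[0,-2.3,0],"twist":[0,0,0],"jaw":0.5},{"delta_pos":[0,-3.2,0],"twist":[0,0,0],"jaw":0.5},{"delta_pos":[0,-4.3,0],"twist":[0,0,0],"jaw":0.5},{"delta_pos":[0,-5.6,0],"twist":[0,0,0],"jaw":0.5},{"delta_pos":[0,-7,0],"twist":[0,0,0],"jaw":0.5},{"delta_pos":[0,-8.5,0],"twist":[0,0,0],"jaw":0.5},{"delta_pos":[0,-10,0],"twist":[0,0,0],"jaw":0.5}]' 20
python3 - <<'E'
from go import *
p,r,s=pose(); print(s['force'],S(p).round(1))
d=snap('scene','scene16'); crop('scene16',190,80,320,190,5,'s16'); print('up');delta([560,250,260],r)
E
```

```text
time_s: 21.1
eef_pos: [649.5, 64.6, 175.7]
ee_rot: [-0.534, 0.837, -0.09, 0.073]
force: [-0.6, 0.2, -0.0]
grip_width: 0.499
[-0.62704211  0.21212378 -0.01210056] [-66.7   4.3 158.8]
up
t 21.15 at [650.5  65.7 178.8] to [560 250 260]
delta [-12.76, -14.37, 10.87] twist [-0.002, -0.001, 0.005] mm 220.79444147347874 deg 0.28569810423969505
```

View pics/s16.png

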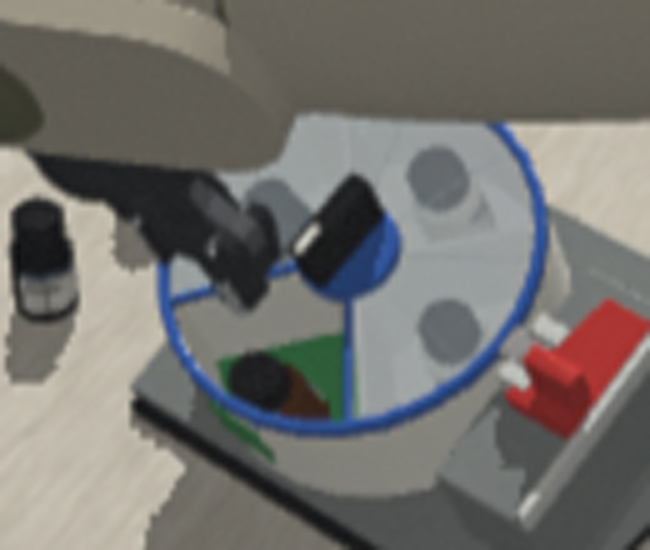

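Run:
```python
from go import *
d=load('scene16')
import cv2
im=cv2.resize(cv2.imread('pics/scene16.png')[115:170,215:285],None,fx=11,fy=11,interpolation=cv2.INTER_CUBIC)
cv2.imwrite('pics/s16b.png',im)
th=np.linspace(0,6.283,60)
for rx in (-67,-75):
  for z,rad in ((6,18),(56,18),(54,14.5),(72,14.5)):
    q=np.array([(w2px(d,W([rx+rad*np.cos(t),4.5+rad*np.sin(t),z]))-[215,115]+.5)*11 for t in th]).astype(int)
    cv2.polylines(im,[q],True,(0,255,255) if rx==-67 else (255,0,255),1)
cv2.imwrite('pics/s16c.png',im)
```

```text
(no output)
```

View pics/s16b.png

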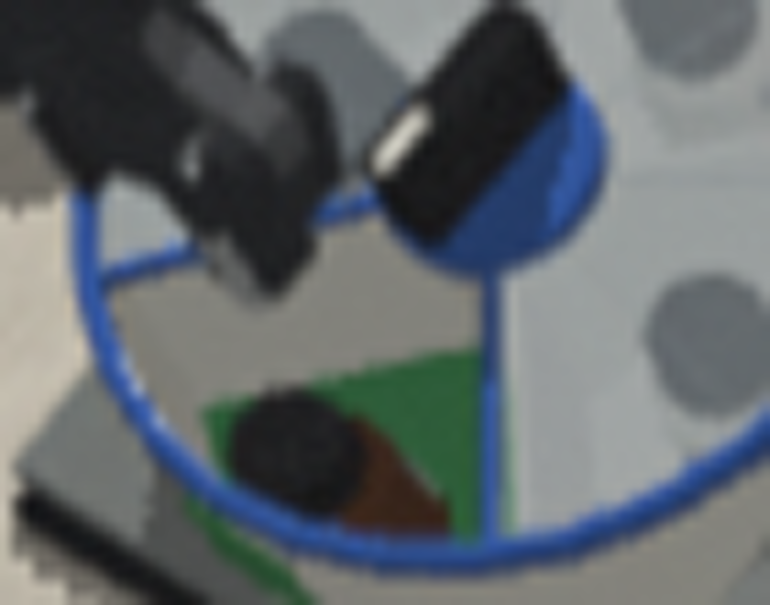

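View pics/s16c.png

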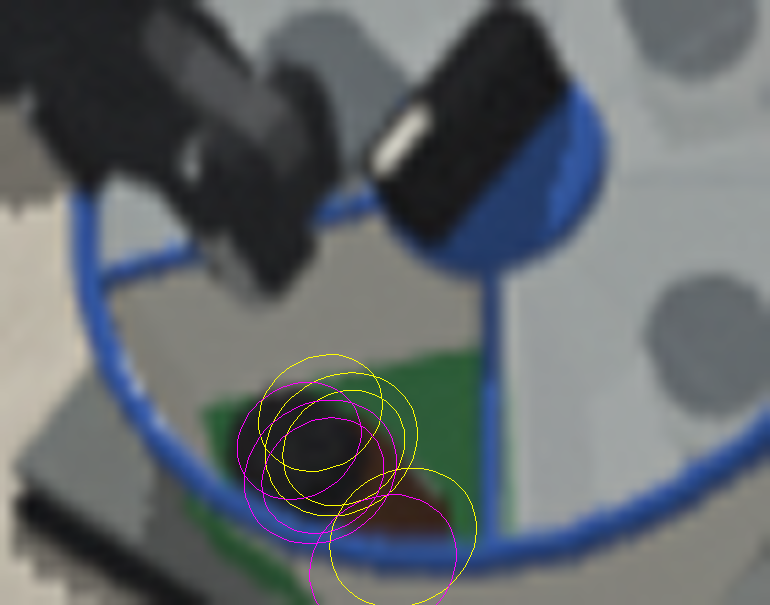

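```bash
python3 -m handwheel '[{"delta_pos":[0,-2,0],"twist":[0,0,0],"jaw":0.5},{"delta_pos":[-1,-4.5,1],"twist":[0,0,0],"jaw":0.5},{"delta_pos":[-3,-7,2.5],"twist":[0,0,0],"jaw":0.5},{"delta_pos":[-5,-9,4.2],"twist":[0,0,0],"jaw":0.5},{"delta_pos":[-7,-11,6],"twist":[0,0,0],"jaw":0.5},{"delta_pos":[-9,-12.5,7.7],"twist":[0,0,0],"jaw":0.5},{"delta_pos":[-11,-13.5,9.4],"twist":[0,0,0],"jaw":0.5},{"delta_pos":[-12.8,-14.4,10.9],"twist":[0,0,0],"jaw":0.5},{"delta_pos":[-12.8,-14.4,10.9],"twist":[0,0,0],"jaw":0.5},{"delta_pos":[-12.8,-14.4,10.9],"twist":[0,0,0],"jaw":0.5}]' 20
python3 - <<'E'
from go import *
p,r,s=pose(); print(s['force'],p)
snap('scene','scene17'); snap('top','top17'); crop('top17',262,95,392,250,5,'t17')
E
```

```text
time_s: 21.98
eef_pos: [558.9, 249.7, 256.2]
ee_rot: [-0.534, 0.838, -0.089, 0.072]
force: [0.2, -0.9, 0.7]
grip_width: 0.499
[ 0.22172042 -0.91569668  0.66222187] [558.85093139 249.73475598 256.23903063]
```

View pics/t17.png

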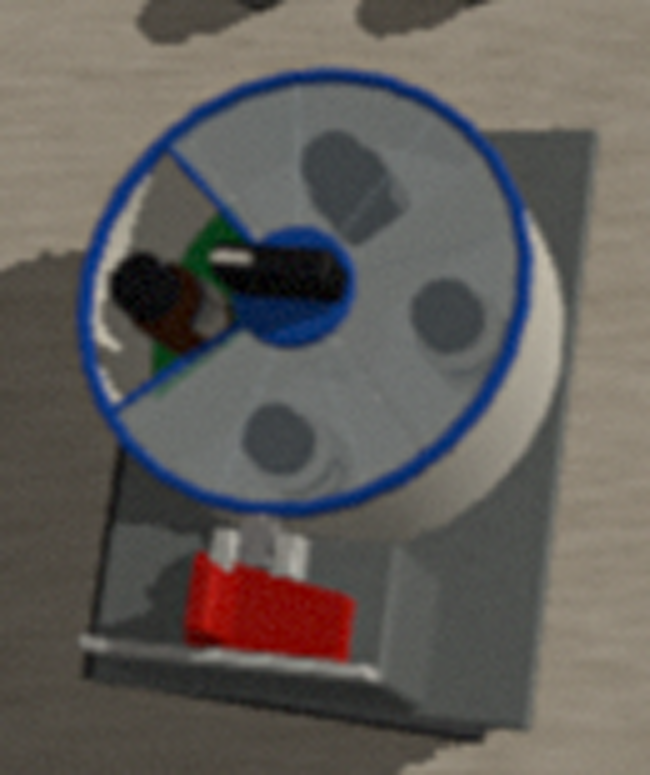

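View pics/scene17.png

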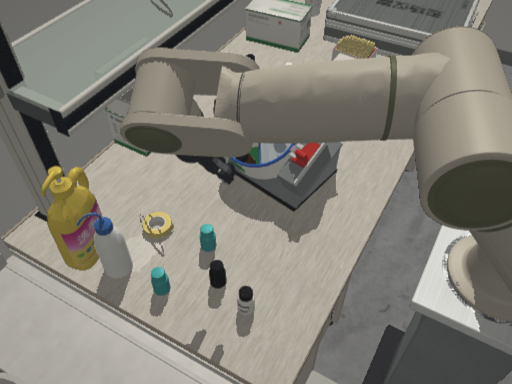

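View pics/top17.png

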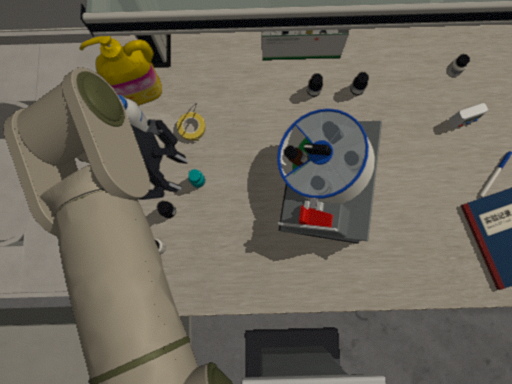

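Run:
```python
from go import *
c=load('top17')
f=lambda cr,z: onslope(c,cr[0]/5+262-.4,cr[1]/5+95-.4,z)
for a,b,z in (((273,621),(351,629),85),((131,549),(206,553),116)): print('travel',(f(b,z)-f(a,z)).round(1))
for cr in ((171,151),(240,235),(118,408),(235,330)): x=f(cr,80); print(cr,np.hypot(*x[:2]).round(1),ang(x).round(1))
im=cv2.resize(cv2.imread('pics/top17.png')[120:190,270:340],None,fx=9,fy=9,interpolation=cv2.INTER_CUBIC)
th=np.linspace(0,6.283,60)
for z,rad in ((6,18),(56,18),(72,14.5)):
    q=np.array([(w2px(c,W([-75+rad*np.cos(t),5+rad*np.sin(t),z]))-[270,120]+.5)*9 for t in th]).astype(int); cv2.polylines(im,[q],True,(0,255,255),1)
cv2.imwrite('pics/t17c.png',im)
```

```text
travel [32.9 -0.4  0. ]
travel [32.5  0.7  0. ]
(171, 151) 91.3 -43.4
(240, 235) 36.9 -39.9
(118, 408) 92.1 37.4
(235, 330) 31.1 38.1
```

View pics/t17c.png

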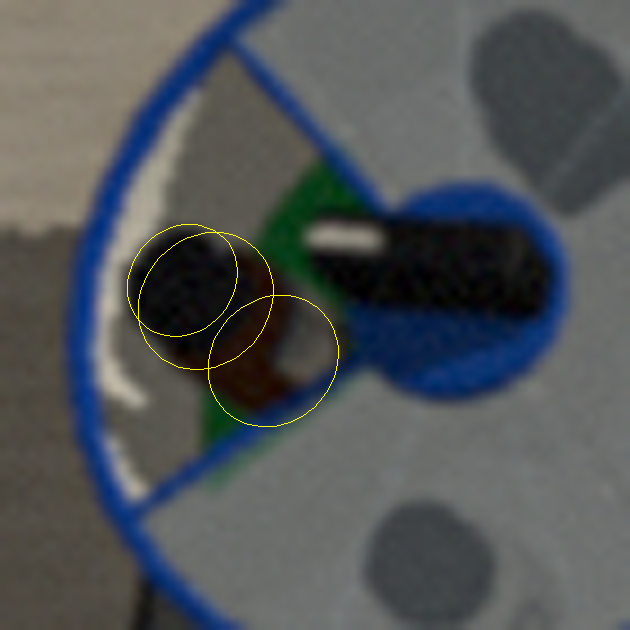

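```bash
python3 -c "
from rig import ctrl; print(ctrl.finish_job())"
```

```text
the job is handed in; nothing more can be done
None
```

The carousel is ready and the job is handed in, at about 22 s on the robot's clock. I turned the cover about 53° clockwise by its handle and pushed the red wedge home until it jammed. I then took the brown bottle by its cap and lowered it through the opening to about 10 N of floor contact. I backed off 1 mm, released it, and withdrew the arm clear of everything.

What the last checks showed:
- **Cover:** the opening edges measure about -43.4° and +37.4°, so its middle is at -3.0°. The compartment measured about -3.0° from its four walls; those readings scatter by about 1°.
- **Wedge:** it travelled 32.5 to 32.9 mm, measured in the image. Before I let go it moved only 0.2 mm as the push rose from 11 to 25 N, so it is jammed.
- **Bottle:** it stands upright on the green floor, aligned with the drum. It slid about 8 mm downhill towards the outer wall after release.
- **Left alone:** I did not measure the drum or the other bottles again at the end. The drum looks unmoved in the pictures, and the dark and white bottles are still in their row.

Nothing failed. The two cameras disagreed by 1 to 3 mm, and gripping the handle shifted the tool by about 1.6 mm, which I allowed for when placing the bottle.

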